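# Sort the loose shoe heels into their stock trays

### The job

The five loose shoe heels on the cobbler's bench are mixed up: put each one into the bay of the stock tray whose screwed-down sample heel is of the same kind, so that every heel stands upright on its black tread on the tray's floor; two of a kind share a bay. Set each heel down gently, never drop it, and leave the adhesive tin and the thread spool where they are.

Things in the scene. Friction and masses are not known exactly. Their poses are not given: they have to be found in the camera images.
- leather_a: loose shoe heel of stacked leather, light and dark brown layers, low: 64 mm long (x), 58 mm wide (y), 32 mm high, upright sides, about 90 g. D outline: flat breast to +x, round back to -x, flat flanks to +y and -y (grip across them). Starts standing. Origin: middle of its underside, the black tread; z up. One of two alike
- leather_b: loose shoe heel of stacked leather, light and dark brown layers, low: 64 mm long (x), 58 mm wide (y), 32 mm high, upright sides, about 90 g. D outline: flat breast to +x, round back to -x, flat flanks to +y and -y (grip across them). Starts standing. Origin: middle of its underside, the black tread; z up. One of two alike
- ivory_a: loose tall block heel, ivory white with a black tread: 60 mm high; 54 mm long (x) and 50 mm wide (y) at the top, 48 by 46 mm at the foot, about 80 g. D outline: flat breast to +x, round back to -x, flat flanks to +y and -y (grip across them). Starts standing. Origin: middle of its underside, the black tread; z up. One of two alike
- ivory_b: loose tall block heel, ivory white with a black tread: 60 mm high; 54 mm long (x) and 50 mm wide (y) at the top, 48 by 46 mm at the foot, about 80 g. D outline: flat breast to +x, round back to -x, flat flanks to +y and -y (grip across them). Starts standing. Origin: middle of its underside, the black tread; z up. One of two alike
- red_a: loose Cuban heel, glossy dark red with a black tread: 46 mm high; 56 mm long (x) and 52 mm wide (y) at the top, tapering to 46 by 44 mm at the foot, about 60 g. D outline: flat breast to +x, round back to -x, flat flanks to +y and -y (grip across them). Starts standing. Origin: middle of its underside, the black tread; z up. The only one of its kind
- tray_leather: plywood stock tray, fixed. Open bay, inside 120 (x) by 160 mm (y), floor 5 mm thick, rim 5 mm thick, its top 18 mm above the bench. Beyond the bay (tray's x = 65 to 135 mm) a green ledge 18 mm high with a sample heel screwed on, standing at x = 100 mm: a brown stacked-leather heel, 32 mm high. Trays differ only in the sample. Origin: underside, below the middle of the bay; z up
- tray_ivory: plywood stock tray, fixed. Open bay, inside 120 (x) by 160 mm (y), floor 5 mm thick, rim 5 mm thick, its top 18 mm above the bench. Beyond the bay (tray's x = 65 to 135 mm) a green ledge 18 mm high with a sample heel screwed on, standing at x = 100 mm: a tall ivory block heel, 60 mm high. Trays differ only in the sample. Origin: underside, below the middle of the bay; z up
- tray_red: plywood stock tray, fixed. Open bay, inside 120 (x) by 160 mm (y), floor 5 mm thick, rim 5 mm thick, its top 18 mm above the bench. Beyond the bay (tray's x = 65 to 135 mm) a green ledge 18 mm high with a sample heel screwed on, standing at x = 100 mm: a red Cuban heel, 46 mm high. Trays differ only in the sample. Origin: underside, below the middle of the bay; z up
- tin: closed round adhesive tin, white with a mustard band and a pink lid, 87 mm across and 94 mm high; loose, to be left alone. Origin: middle of its underside
- spool: spool of cream thread standing on end, 52 mm across and 65 mm high; loose, to be left alone. Origin: middle of its underside

How it is judged (in metres and radians):
At the end, for the whole second after the job is handed in: All five heels stand released and at rest in the bay of the tray with their kind of sample: heel origin within 48 mm (x) and 66 mm (y) of the bay's middle, its tread on the tray's floor (1 to 9 mm above the bench), leaning less than 0.1 rad (x of leather_a in the frame of tray_leather between -0.048 and 0.048 m and y of leather_a in the frame of tray_leather between -0.066 and 0.066 m and z of leather_a in the frame of tray_leather between 0.001 and 0.009 m and angle between each of leather_a, leather_b, ivory_a, ivory_b, red_a's own z axis and vertical below 0.1 rad and linear speed of each of leather_a, leather_b, ivory_a, ivory_b, red_a below 0.02 m/s and x of leather_b in the frame of tray_leather between -0.048 and 0.048 m and y of leather_b in the frame of tray_leather between -0.066 and 0.066 m and z of leather_b in the frame of tray_leather between 0.001 and 0.009 m and x of ivory_a in the frame of tray_ivory between -0.048 and 0.048 m and y of ivory_a in the frame of tray_ivory between -0.066 and 0.066 m and z of ivory_a in the frame of tray_ivory between 0.001 and 0.009 m and x of ivory_b in the frame of tray_ivory between -0.048 and 0.048 m and y of ivory_b in the frame of tray_ivory between -0.066 and 0.066 m and z of ivory_b in the frame of tray_ivory between 0.001 and 0.009 m and x of red_a in the frame of tray_red between -0.048 and 0.048 m and y of red_a in the frame of tray_red between -0.066 and 0.066 m and z of red_a in the frame of tray_red between 0.001 and 0.009 m); the robot touches nothing.
It fails at once if the tin is shifted more than 20 mm or tipped (distance of tin from where it was at the start of the episode above 0.02 m or angle between tin's own z axis and vertical above 0.3 rad).
It fails at once if the spool is shifted more than 20 mm or tipped (distance of spool from where it was at the start of the episode above 0.02 m or angle between spool's own z axis and vertical above 0.3 rad).
It fails at once if a heel is dropped or thrown (falls free of the fingers, faster than 0.65 m/s) ((linear speed of leather_a above 0.65 m/s and contact force between the fingers and leather_a below 0.2 N) or (linear speed of leather_b above 0.65 m/s and contact force between the fingers and leather_b below 0.2 N) or (linear speed of ivory_a above 0.65 m/s and contact force between the fingers and ivory_a below 0.2 N) or (linear speed of ivory_b above 0.65 m/s and contact force between the fingers and ivory_b below 0.2 N) or (linear speed of red_a above 0.65 m/s and contact force between the fingers and red_a below 0.2 N)).
It also fails if it takes over 115 s, if anything falls off the work surface, if the arm or the gripper's body presses on something with over 40 N, if the wrist force passes 120 N, or if a joint passes its speed limit or range.

### The arm

A 6-joint arm with a two-finger parallel gripper is mounted at the origin on the work surface. World frame = base frame: x ahead of the robot, y to its left, z up, the work surface at z = 0. Lengths are in mm, angles in degrees, forces in N, time in s.
With the tool pointing down it reaches from about 300 to 850 mm from the base axis. Payload 4.2 kg.
Tool frame: the origin (TCP) lies at the very end of the fingers, on their centre line; the grasp point (between the pads) lies 19 mm behind it; z points along the fingers, y is the direction in which the jaws open and shut (so a half turn about z gives the same grasp; the last joint's range is limited). The gripper opens to 91 mm and grips with 3 to 60 N. Pads are 32 mm wide; open, the fingers measure 118 mm over their backs; the gripper's body (76 mm by 178 mm) begins 60 mm behind the grasp point.
Start: joints at [72.536, 18.312, 89.639, -0, 72.044, -1.146], TCP at [161.557, 551.854, 213.976] pointing down, gripper open.
Joint ranges: [-177.97, 177.97], [-48.28, 115.42], [12.27, 149.76], [-77.06, 257.06], [2.81, 150.46], [-146.56, 146.56]. Speed limits (degrees/s): [147.25, 147.25, 180, 180, 180, 180].

### API

Orientations are given as [roll, pitch, yaw] about the fixed x, y, z axes, in that order (R = Rz(yaw) Ry(pitch) Rx(roll)).
In Python, from workcell import telemetry, grab_frame, job gives the robot as it stands.
- The arm moves only by the tool drive_tool, never from a script. Its argument "moves" is a list of rows, each an object of numbers: "claw": the closure, from -1 (fully open) to 1 (shut); "dx", "dy", "dz": the shift along the tool's x, y, z in units of 20 mm (1.0 is 20 mm); "yaw": the turn about the tool's z in units of 0.15 rad (1.0 is 0.15 rad). In form: [{"claw": .., "dx": .., "dy": .., "dz": .., "yaw": ..}, ...]. A call has 1 to 5 rows; each row shifts and turns the pose as measured when the row begins, along the tool's axes as they then stand; what a row does not reach is not made up. A row lasts 1/8 s, in which the tool goes at most 62.5 mm and 10.7 degrees, less where a joint would pass 70% of its speed; a pose out of reach is approached as far as the arm can. A call with a number of a shift or a turn outside -1 to 1 is refused whole. A call with a gripper value outside its range is refused whole. The fingers move at their own pace and stop on an object; "grip_force" is the grip in N (left out, the last holds). Time passes only in rows, so rows that do not move let the fingers close. It gives the time, the measured TCP pose, the force and the opening at its end, in the units of the state.
- telemetry.state(): the state, without advancing time (a new reading comes with each control period).
- grab_frame(name): name is "scene" or "side" or "wrist"; returns a dict with "color" (480x640x3 uint8, blue, green, red), "vertical_fov" (degrees; the focal length in pixels is half the picture's height over the tangent of half this angle, whatever the lens; pixels are square), "cx", "cy" (the principal point, pixels), "pose" (4x4, takes a point from camera to world coordinates). Camera axes: x right, y down, z forward; pixel columns grow to the right and rows downward; lengths in mm; the calibration is good to about 2 mm. The wrist camera is an equidistant fisheye: a pixel r from the principal point sees the ray r / f radians off the axis. A picture is of the moment at which its call begins. There is no depth.
- job.job_done(): hands the job in, once; it reports no verdict.
The state is a dict: "time_s": time; "qpos": joint angles; "qvel": joint speeds; "effort": joint torques, N m; "ee_pos": TCP position; "ee_rot": TCP orientation; "force": force on the tool from outside, world axes, zero at the start; "torque": the same for the moment, N m; "gripper_width": finger opening in mm.
Only numpy, scipy, OpenCV 4.12 (cv2) and the standard library are available. Lean on these libraries where they do the work, as an engineer would, in place of code of your own. Each camera call takes 0.05 s, during which the arm holds its last target.

## Working session

There is one attempt and no reset: what is moved stays moved. The work goes in short steps, Python scripts to look and compute and a tool call to move; the robot and the scene stay as the last step left them, time stands still between calls to the robot, and variables do not carry over. Pictures are saved under pics/ and viewed, and the job is handed in when it is done.

Besides the shell and the picture viewer there is one more tool, called after ">>>" in YAML: its name, and indented under it one key for each argument. drive_tool: Moves the arm, as the interface text tells. Its arguments: {"type":"object","properties":{"moves":{"type":"array"},"grip_force":{"type":"number"}},"required":["moves"]}

```bash
mkdir -p pics; ls
python3 - <<'E'
from workcell import telemetry, grab_frame
import cv2
print(telemetry.state())
for n in ["scene","side","wrist"]:
    f=grab_frame(n); cv2.imwrite(f"pics/{n}0.png",f["color"]); print(n,f["vertical_fov"],f["cx"],f["cy"],f["pose"].round(3).tolist() if hasattr(f["pose"],'round') else f["pose"])
E
```

```text
pics
{'time_s': 0.0, 'qpos': array([ 7.25356319e+01,  1.83501803e+01,  8.97078221e+01,  8.01451938e-04,
        7.20420090e+01, -1.14521047e+00]), 'qvel': array([0.02847823, 0.00858231, 0.00082689, 0.05952684, 0.05721023,
       0.03832839]), 'effort': array([-5.84051395e-04, -4.12456906e+01, -2.31975657e+01,  7.26260757e-02,
        4.55580465e-02, -1.17478512e-04]), 'ee_pos': array([161.40312164, 551.35137974, 213.12531856]), 'ee_rot': array([-1.79900024e+02, -2.76068734e-03,  1.63680592e+02]), 'force': array([ 0.26700067,  0.30626415, -0.89542271]), 'torque': array([-0.01874536, -0.00315235,  0.05995131]), 'gripper_width': 91.60766697117216}
scene 45.152503455065506 321.0299436140876 235.43268255151955 [[-0.692, 0.558, -0.458, 1185.44], [0.721, 0.548, -0.423, 633.126], [0.015, -0.623, -0.782, 1162.207], [0.0, 0.0, 0.0, 1.0]]
side 53.10084489198149 320.0634319081922 239.86829656140128 [[0.977, -0.129, 0.168, 316.043], [-0.212, -0.609, 0.764, -821.399], [0.004, -0.782, -0.623, 715.488], [0.0, 0.0, 0.0, 1.0]]
wrist 65.70646984690485 317.5034943487137 241.03601976951933 [[0.281, 0.93, 0.238, 94.449], [0.96, -0.272, -0.072, 571.74], [-0.002, 0.249, -0.969, 384.128], [0.0, 0.0, 0.0, 1.0]]
```

View pics/scene0.png

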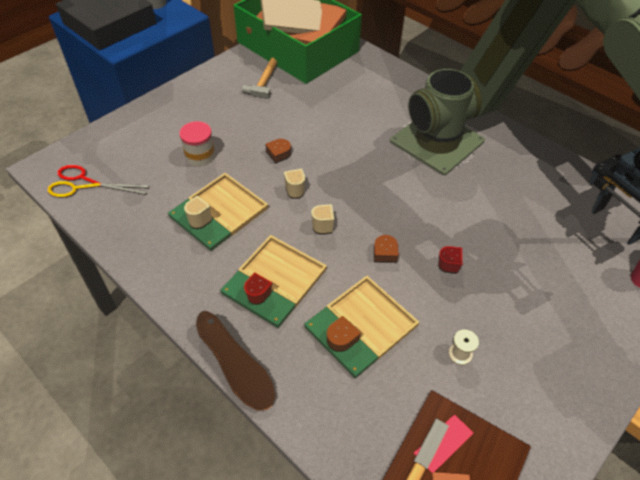

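View pics/side0.png

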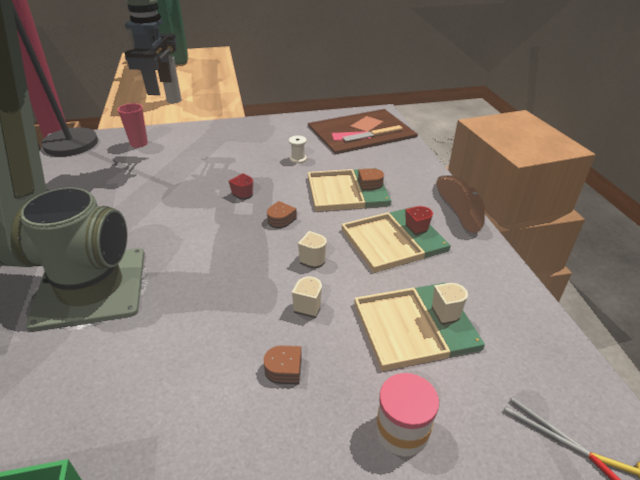

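View pics/wrist0.png

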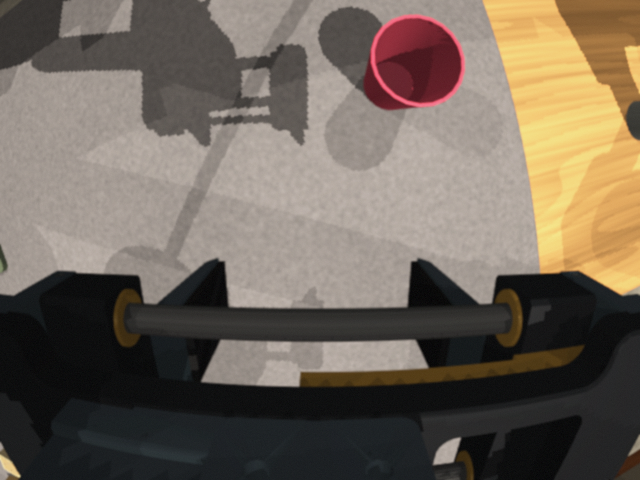

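Run:
```python
import cv2
a=cv2.imread('pics/scene0.png');b=cv2.imread('pics/side0.png')
cv2.imwrite('pics/c1.png',cv2.resize(a[130:280,260:470],None,fx=3.8,fy=3.8,interpolation=cv2.INTER_CUBIC))
cv2.imwrite('pics/c2.png',cv2.resize(b[165:390,220:480],None,fx=2.6,fy=2.6,interpolation=cv2.INTER_CUBIC))
cv2.imwrite('pics/c3.png',cv2.resize(a[170:380,160:430],None,fx=2.8,fy=2.8,interpolation=cv2.INTER_CUBIC))
```

```text
(no output)
```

View pics/c1.png

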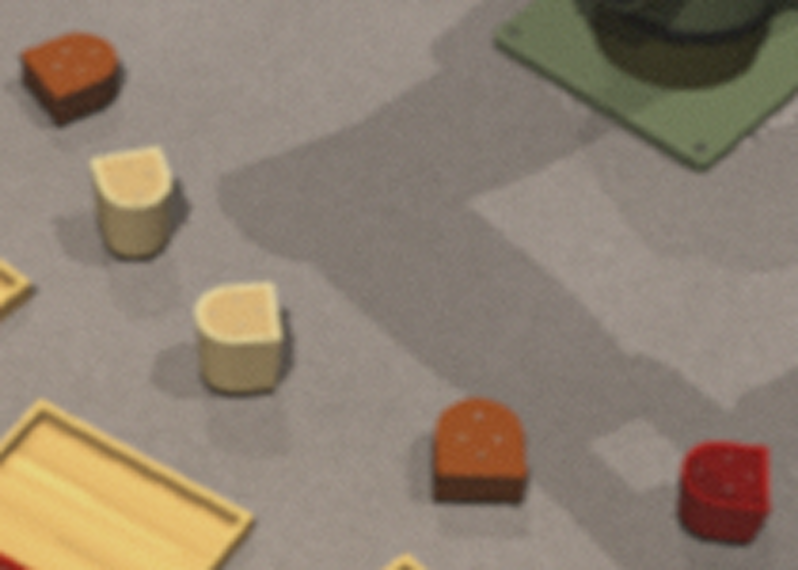

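View pics/c2.png

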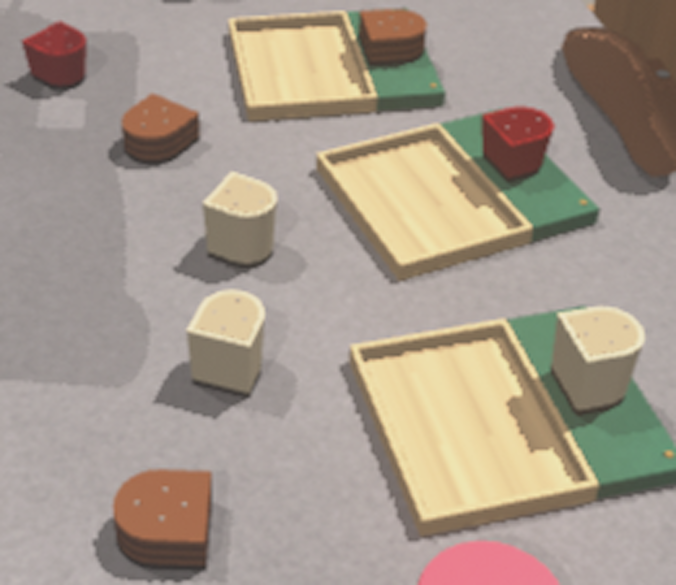

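View pics/c3.png

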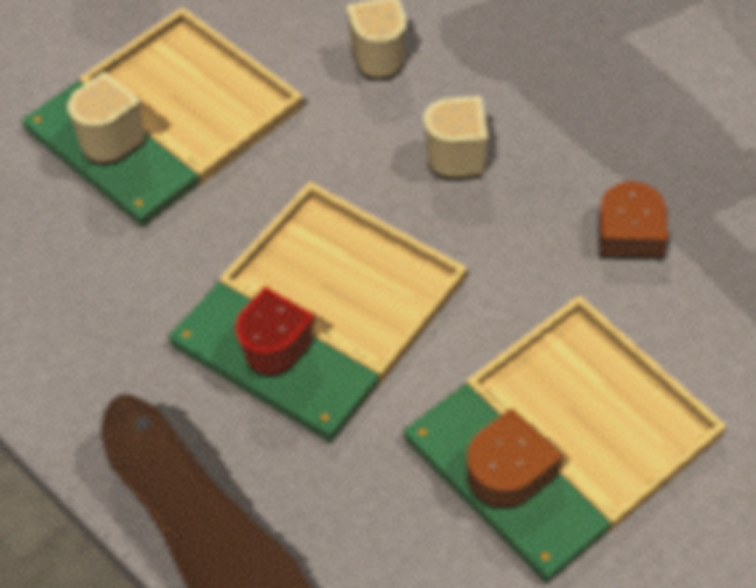

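```bash
cat > h.py <<'E'
import numpy as np, cv2
from workcell import telemetry, grab_frame, job
def cast(f,u,v,z,fish=False):
    F=240/np.tan(np.radians(f["vertical_fov"]/2)); P=np.array(f["pose"])
    x=(u-f["cx"])/F; y=(v-f["cy"])/F
    if fish:
        r=np.hypot(x,y); s=np.sin(r)/max(r,1e-9); d=np.array([x*s,y*s,np.cos(r)])
    else: d=np.array([x,y,1.])
    d=P[:3,:3]@d; o=P[:3,3]; return (o+d*(z-o[2])/d[2])[:2]
def proj(f,p,fish=False):
    F=240/np.tan(np.radians(f["vertical_fov"]/2)); P=np.array(f["pose"])
    q=P[:3,:3].T@(np.asarray(p,float)-P[:3,3])
    if fish:
        th=np.arctan2(np.hypot(q[0],q[1]),q[2]); n=np.hypot(q[0],q[1])
        return f["cx"]+F*th*q[0]/n, f["cy"]+F*th*q[1]/n
    return f["cx"]+F*q[0]/q[2], f["cy"]+F*q[1]/q[2]
E
cat > m1.py <<'E'
from h import *
S=grab_frame("scene");D=grab_frame("side")
c1=lambda p:(p[0]/3.8+260,p[1]/3.8+130)
c2=lambda p:(p[0]/2.6+220,p[1]/2.6+165)
c3=lambda p:(p[0]/2.8+160,p[1]/2.8+170)
H={'leA':(32,64,58,(22,64),(62,100),(210,472),(210,518)),
'iv1':(60,54,50,(92,157),(162,147),(190,325),(260,342)),
'iv2':(60,54,50,(274,284),(282,338),(205,203),(234,175)),
'le2':(32,64,58,(435,473),(526,473),(152,96),(199,120)),
'red':(46,56,52,(769,446),(769,498),(26,40),(62,25))}
for n,(h,L,W,a,b,c,d) in H.items():
    for nm,f,g,p,q in(('scene',S,c1,a,b),('side',D,c2,c,d)):
        A=cast(f,*g(p),h);B=cast(f,*g(q),h);m=(A+B)/2;e=B-A;w=np.hypot(*e)
        nn=np.array([e[1],-e[0]])/w
        # centre lies away from breast; sign from label below
        print(n,nm,A.round(),B.round(),'w',w.round(1),W,'mid',m.round(1),'edge ang',np.degrees(np.arctan2(e[1],e[0])).round(1))
T={'tiv':((182,10),(303,97),(24,124),(143,222)),'tred':((311,184),(467,268),(172,342),(330,438)),'tle':((579,299),(725,427),(405,436),(546,579))}
for n,ps in T.items():
    P=[cast(S,*c3(p),18) for p in ps]
    x=(P[2]+P[3]-P[0]-P[1])/2; y=(P[1]+P[3]-P[0]-P[2])/2
    print(n,np.round(P),'len',np.hypot(*x).round(1),np.hypot(*y).round(1),'ang',np.degrees(np.arctan2(x[1],x[0])).round(1),np.degrees(np.arctan2(y[1],y[0])).round(1),'bay mid',((P[0]+P[1])/2+x/200*65).round(1))
E
python3 m1.py
```

```text
leA scene [ 401. -314.] [ 406. -264.] w 49.7 58 mid [ 403.3 -289.2] edge ang 83.6
leA side [ 402. -275.] [ 395. -313.] w 38.3 58 mid [ 398.6 -293.7] edge ang -100.5
iv1 scene [ 450. -185.] [ 409. -157.] w 50.2 50 mid [ 429.4 -171.4] edge ang 146.1
iv1 side [ 409. -159.] [ 456. -187.] w 55.0 50 mid [ 432.6 -173.1] edge ang -30.8
iv2 scene [447. -12.] [478.  24.] w 47.6 50 mid [462.8   5.7] edge ang 49.5
iv2 side [446. -19.] [477.  14.] w 45.1 50 mid [461.3  -2.7] edge ang 46.2
le2 scene [474. 156.] [433. 198.] w 58.7 58 mid [453.8 177. ] edge ang 134.5
le2 side [430. 189.] [468. 140.] w 62.2 58 mid [449.2 164.8] edge ang -52.7
red scene [316. 302.] [350. 326.] w 41.9 52 mid [333.  313.6] edge ang 35.1
red side [317. 296.] [356. 318.] w 44.4 52 mid [336.7 307. ] edge ang 29.8
tiv [[ 543. -326.]
 [ 538. -158.]
 [ 742. -317.]
 [ 738. -150.]] len 199.6 168.1 ang 2.4 91.7 bay mid [ 605.2 -239.2]
tred [[604. -75.]
 [573.  89.]
 [801. -35.]
 [772. 126.]] len 201.7 165.6 ang 11.1 100.5 bay mid [652.9  19.6]
tle [[529. 180.]
 [541. 348.]
 [728. 168.]
 [741. 331.]] len 200.0 165.8 ang -4.1 85.7 bay mid [600.3 259.3]
```

```bash
cat > ov.py <<'E'
from h import *
import sys, json
kind={'le':(32,64,58,64,58),'iv':(60,54,50,48,46),'re':(46,56,52,46,44)}
def dout(L,W):
    r=W/2; pts=[(L/2,-r),(L/2,r)]
    for t in np.linspace(90,270,25): pts.append((-L/2+r+r*np.cos(np.radians(t)),r*np.sin(np.radians(t))))
    return np.array(pts)
def run(Hs,name):
    S=grab_frame("scene");D=grab_frame("side"); tiles=[]
    for f in (S,D):
        row=[]
        for n,(x,y,a) in Hs.items():
            h,L,W,l,w=kind[n[:2]]; c,s=np.cos(np.radians(a)),np.sin(np.radians(a))
            u,v=proj(f,(x,y,h/2)); u0,v0=int(u)-26,int(v)-30; k=6 if len(Hs)<3 else 3
            k=800//(52*len(Hs)) if len(Hs)>2 else 5
            im=cv2.resize(f["color"][v0:v0+60,u0:u0+52],None,fx=k,fy=k,interpolation=cv2.INTER_CUBIC)
            for (LL,WW,z,col) in ((L,W,h,(255,255,0)),(l,w,0,(0,255,0))):
                pts=[proj(f,(x+c*px-s*py,y+s*px+c*py,z)) for px,py in dout(LL,WW)]
                pts=np.array([((p[0]-u0+.5)*k,(p[1]-v0+.5)*k) for p in pts]).astype(np.int32)
                cv2.polylines(im,[pts],True,col,1)
            row.append(im)
        tiles.append(np.hstack(row))
    cv2.imwrite(name,np.vstack(tiles))
if __name__=="__main__": run(json.loads(sys.argv[1]),sys.argv[2])
E
python3 - <<'E'
import numpy as np
for n,(x,y,a,L) in {'leA':(402,-291,-8,64),'iv1':(431,-172,237,54),'iv2':(462,2,138,54),'le2':(452,172,43,64),'red':(335,311,123,56)}.items():
    print(n,round(x-L/2*np.cos(np.radians(a)),1),round(y-L/2*np.sin(np.radians(a)),1))
E
python3 ov.py '{"leA":[370.3,-286.5,-8],"iv1":[445.7,-149.4,237],"iv2":[482.1,-16.1,138],"le2":[428.6,150.2,43],"red":[350.3,287.5,123]}' pics/o1.png
```

```text
leA 370.3 -286.5
iv1 445.7 -149.4
iv2 482.1 -16.1
le2 428.6 150.2
red 350.2 287.5
```

View pics/o1.png

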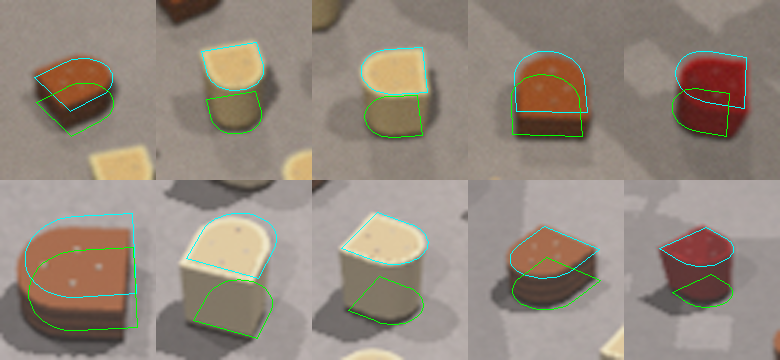

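```bash
cat > go.py <<'E'
from h import *
import sys
s=telemetry.state(); p=s['ee_pos']; yaw=s['ee_rot'][2]
x,y,z,w=map(float,sys.argv[1:5])
a=np.radians(yaw); d=np.array([x-p[0],y-p[1]])
dyaw=-((w-yaw+180)%360-180)
b=np.radians(w)
f=lambda a:((d@[np.cos(a),np.sin(a)])/20,(d@[np.sin(a),-np.cos(a)])/20)
print('t',round(s['time_s'],2),'pos',p.round(1),s['ee_rot'].round(1),'q6',s['qpos'][5].round(0),'w',s['gripper_width'].round(1))
print('units: dx %.2f dy %.2f (now-axes) | at target yaw dx %.2f dy %.2f | dz %.2f yaw %.2f'%(*f(a),*f(b),(p[2]-z)/20,np.radians(dyaw)/.15))
E
python3 -c "
from h import *
S=grab_frame('scene')
print(cast(S,197,155,0),cast(S,463,353,0),cast(S,196,131,94),cast(S,466,340,65))
D=grab_frame('side')
print(cast(D,408,398,94),cast(D,297,141,65))"
python3 ov.py '{"leA":[368,-290,-8],"le2":[430.6,152.2,43],"red":[352,289,123]}' pics/o2.png
python3 go.py 352 289 150 123
```

```text
[ 541.05689692 -456.0767577 ] [524.20076677 461.24186636] [ 535.4417859  -444.73422809] [531.39246866 457.69480053]
[ 531.24568986 -450.94560089] [524.42437502 444.83458243]Traceback (most recent call last):
  File "go.py", line 9, in <module>
    print('t',round(s['time_s'],2),'pos',p.round(1),s['ee_rot'].round(1),'q6',s['qpos'][5].round(0),'w',s['gripper_width'].round(1))
                                                                                                        ^^^^^^^^^^^^^^^^^^^^^^^^
AttributeError: 'float' object has no attribute 'round'
```

View pics/o2.png

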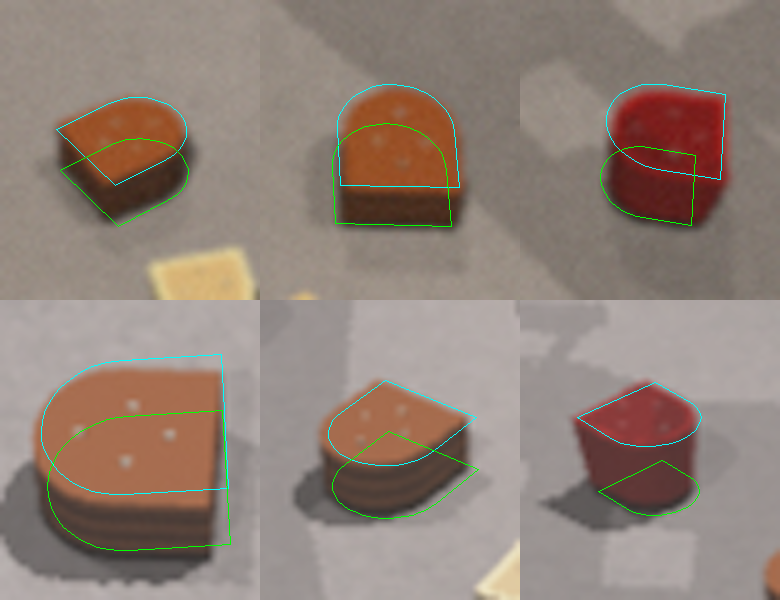

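```bash
sed -i "s/s\['gripper_width'\].round(1)/round(s['gripper_width'],1),'F',s['force'].round(1)/" go.py; python3 go.py 352 289 150 123
```

```text
t 0.55 pos [161.6 551.8 214. ] [180.    0.  163.7] q6 -1.0 w 91.2 F [ 0.  -1.3  0.4]
units: dx -12.83 dy -9.94 (now-axes) | at target yaw dx -16.21 dy 0.83 | dz 3.20 yaw 4.73
```

>>> drive_tool:
  moves:
    - {"claw": -1,"dx": -1,"dy": -0.6,"dz": 0.3,"yaw": 1}
    - {"claw": -1,"dx": -1,"dy": -0.5,"dz": 0.3,"yaw": 1}
    - {"claw": -1,"dx": -1,"dy": -0.4,"dz": 0.3,"yaw": 1}
    - {"claw": -1,"dx": -1,"dy": -0.2,"dz": 0.3,"yaw": 1}
    - {"claw": -1,"dx": -1,"dy": 0,"dz": 0.3,"yaw": 0.7}
  grip_force: 25

```text
time_s: 1.18
ee_pos: [228.9, 466.3, 183.6]
ee_rot: [179.9, -0.1, 122.1]
force: [0.4, 0.2, 0.0]
gripper_width: 91.0
```

```bash
python3 go.py 352 289 150 123
```

```text
t 1.18 pos [228.9 466.3 183.6] [ 1.799e+02 -1.000e-01  1.221e+02] q6 30.0 w 91.0 F [0.4 0.2 0. ]
units: dx -10.78 dy 0.50 (now-axes) | at target yaw dx -10.79 dy 0.33 | dz 1.68 yaw -0.10
```

>>> drive_tool:
  moves:
    - {"claw": -1,"dx": -1,"dy": 0.05,"dz": 0.3,"yaw": 0}
    - {"claw": -1,"dx": -1,"dy": 0.05,"dz": 0.3,"yaw": 0}
    - {"claw": -1,"dx": -1,"dy": 0.05,"dz": 0.3,"yaw": 0}
    - {"claw": -1,"dx": -1,"dy": 0.05,"dz": 0.3,"yaw": 0}
    - {"claw": -1,"dx": -1,"dy": 0.05,"dz": 0.3,"yaw": -0.1}

```text
time_s: 1.8
ee_pos: [289.1, 380.6, 152.5]
ee_rot: [179.8, -0.1, 123.6]
force: [-0.3, 0.7, -0.4]
gripper_width: 91.2
```

>>> drive_tool:
  moves:
    - {"claw": -1,"dx": -1,"dy": 0.05,"dz": 0.3,"yaw": 0}
    - {"claw": -1,"dx": -1,"dy": 0.05,"dz": 0.3,"yaw": 0}
    - {"claw": -1,"dx": -1,"dy": 0.05,"dz": 0.3,"yaw": 0}
    - {"claw": -1,"dx": -1,"dy": 0.05,"dz": 0.3,"yaw": 0}
    - {"claw": -1,"dx": -1,"dy": 0.05,"dz": 0.3,"yaw": 0}

```text
time_s: 2.42
ee_pos: [351.4, 296.2, 121.4]
ee_rot: [179.7, -0.1, 124.2]
force: [0.1, -0.2, -0.2]
gripper_width: 91.3
```

```bash
python3 go.py 352 289 12 123; python3 -c "
from h import *
f=grab_frame('wrist');cv2.imwrite('pics/w1.png',f['color'])
p=proj(f,(352,289,46),True);print(p)
f=grab_frame('side');cv2.imwrite('pics/s1.png',cv2.resize(f['color'][100:250,140:340],None,fx=3.5,fy=3.5))"
```

```text
t 2.42 pos [351.4 296.2 121.4] [ 1.797e+02 -1.000e-01  1.242e+02] q6 4.0 w 91.3 F [ 0.1 -0.2 -0.2]
units: dx -0.32 dy -0.18 (now-axes) | at target yaw dx -0.32 dy -0.17 | dz 5.47 yaw 0.13
(np.float64(311.70306530311075), np.float64(259.66821939303725))
```

View pics/w1.png

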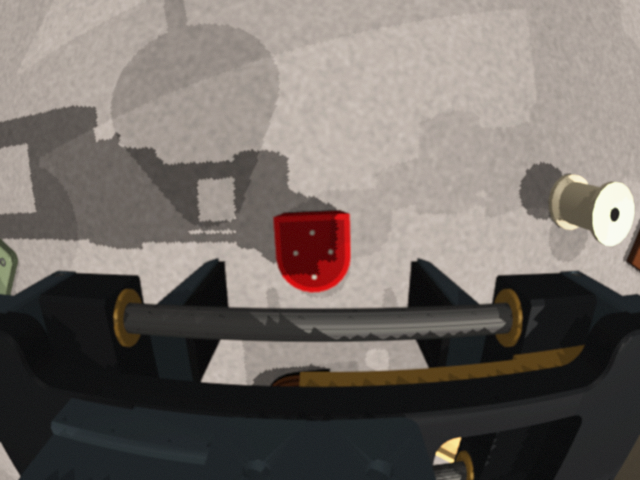

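View pics/s1.png

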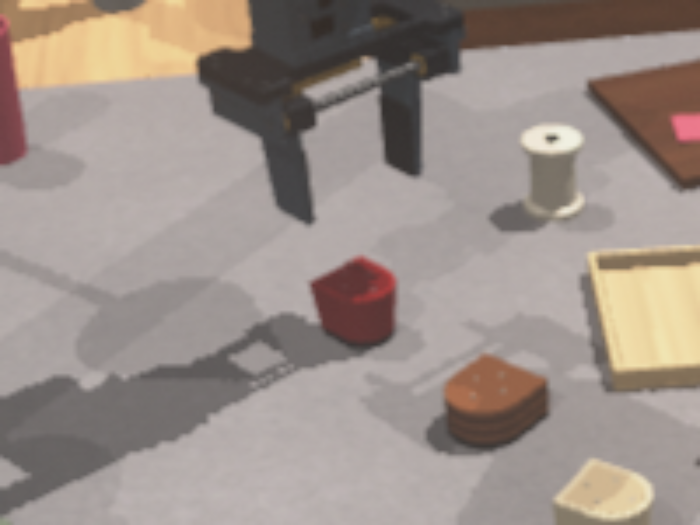

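```bash
cat > wr.py <<'E'
from h import *
import sys
h,L=float(sys.argv[1]),float(sys.argv[2]); v=list(map(float,sys.argv[3:]))
f=grab_frame('wrist')
A=cast(f,v[0],v[1],h,True);B=cast(f,v[2],v[3],h,True);C=cast(f,v[4],v[5],h,True)
m=(A+B)/2; e=B-A; n=(m-C)-((m-C)@e)*e/(e@e); 
print('w',np.hypot(*e),'L',np.hypot(*n),'ctr',(A+B)/2-n/2,'yaw',np.degrees(np.arctan2(n[1],n[0])),'edge',np.degrees(np.arctan2(e[1],e[0])))
E
python3 wr.py 46 56 275 213 350 212 312 292
```

```text
w 50.554868036772945 L 57.34818260120262 ctr [350.02897073 292.48323388] yaw 124.72267761143053 edge 34.72267761143052
```

>>> drive_tool:
  moves:
    - {"claw": -1,"dx": -0.15,"dy": -0.15,"dz": 1,"yaw": 0}
    - {"claw": -1,"dx": 0,"dy": 0,"dz": 1,"yaw": 0}
    - {"claw": -1,"dx": 0,"dy": 0,"dz": 1,"yaw": 0}
    - {"claw": -1,"dx": 0,"dy": 0,"dz": 1,"yaw": 0}
    - {"claw": -1,"dx": 0,"dy": 0,"dz": 1,"yaw": 0}

```text
time_s: 3.2
ee_pos: [351.6, 297.7, 22.1]
ee_rot: [179.2, -0.3, 124.4]
force: [-0.2, -0.3, -0.1]
gripper_width: 91.4
```

>>> drive_tool:
  moves:
    - {"claw": -1,"dx": 0,"dy": 0,"dz": 0.2,"yaw": 0}
    - {"claw": 1,"dx": 0,"dy": 0,"dz": 0,"yaw": 0}
    - {"claw": 1,"dx": 0,"dy": 0,"dz": 0,"yaw": 0}
    - {"claw": 1,"dx": 0,"dy": 0,"dz": 0,"yaw": 0}
    - {"claw": 1,"dx": 0,"dy": 0,"dz": 0,"yaw": 0}

```text
time_s: 3.82
ee_pos: [351.7, 299.6, 19.6]
ee_rot: [179.1, -0.3, 124.5]
force: [-0.3, -0.1, -0.3]
gripper_width: 54.2
```

>>> drive_tool:
  moves:
    - {"claw": 1,"dx": 0,"dy": 0,"dz": 0,"yaw": 0}
    - {"claw": 1,"dx": 0,"dy": 0,"dz": 0,"yaw": 0}

```text
time_s: 4.08
ee_pos: [351.9, 299.6, 19.8]
ee_rot: [179.0, -0.3, 124.5]
force: [-0.4, -0.7, -1.1]
gripper_width: 50.8
```

>>> drive_tool:
  moves:
    - {"claw": 1,"dx": 0,"dy": 0,"dz": -0.4,"yaw": 0}
    - {"claw": 1,"dx": 0,"dy": 0,"dz": -1,"yaw": 0}
    - {"claw": 1,"dx": 0,"dy": 0,"dz": -1,"yaw": 0}
    - {"claw": 1,"dx": 0,"dy": 0,"dz": -1,"yaw": 0}
    - {"claw": 1,"dx": 0,"dy": 0,"dz": -1,"yaw": 0}

```text
time_s: 4.7
ee_pos: [350.1, 297.5, 110.7]
ee_rot: [179.2, -0.3, 124.5]
force: [0.4, 0.3, -0.7]
gripper_width: 51.1
```

```bash
python3 go.py 653 20 120 101;  python3 -c "
from h import *
f=grab_frame('wrist');cv2.imwrite('pics/w2.png',f['color'])"
```

```text
t 4.7 pos [350.1 297.5 110.7] [179.2  -0.3 124.5] q6 4.0 w 51.1 F [ 0.4  0.3 -0.7]
units: dx -20.02 dy 4.61 (now-axes) | at target yaw dx -16.51 dy 12.22 | dz -0.47 yaw 2.74
```

View pics/w2.png

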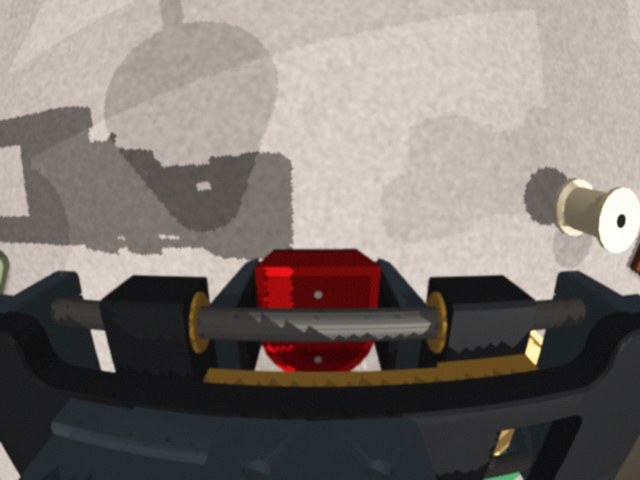

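>>> drive_tool:
  moves:
    - {"claw": 1,"dx": -1,"dy": 0.25,"dz": -0.15,"yaw": 0.55}
    - {"claw": 1,"dx": -1,"dy": 0.35,"dz": -0.15,"yaw": 0.55}
    - {"claw": 1,"dx": -1,"dy": 0.45,"dz": -0.1,"yaw": 0.55}
    - {"claw": 1,"dx": -1,"dy": 0.55,"dz": 0,"yaw": 0.55}
    - {"claw": 1,"dx": -1,"dy": 0.65,"dz": 0,"yaw": 0.55}

```text
time_s: 5.38
ee_pos: [435.7, 224.5, 122.3]
ee_rot: [179.0, -0.8, 100.3]
force: [-0.3, 0.4, -1.4]
gripper_width: 51.4
```

```bash
python3 go.py 653 20 120 101
```

```text
t 5.38 pos [435.7 224.5 122.3] [179.   -0.8 100.3] q6 15.0 w 51.4 F [-0.3  0.4 -1.4]
units: dx -12.00 dy 8.86 (now-axes) | at target yaw dx -12.11 dy 8.71 | dz 0.12 yaw -0.08
```

>>> drive_tool:
  moves:
    - {"claw": 1,"dx": -1,"dy": 0.75,"dz": 0,"yaw": 0}
    - {"claw": 1,"dx": -1,"dy": 0.75,"dz": 0,"yaw": 0}
    - {"claw": 1,"dx": -1,"dy": 0.75,"dz": 0,"yaw": 0}
    - {"claw": 1,"dx": -1,"dy": 0.75,"dz": 0,"yaw": 0}
    - {"claw": 1,"dx": -1,"dy": 0.75,"dz": 0,"yaw": 0}

```text
time_s: 6.0
ee_pos: [529.5, 136.2, 121.2]
ee_rot: [179.1, -0.8, 100.3]
force: [1.3, -0.0, -0.5]
gripper_width: 51.1
```

>>> drive_tool:
  moves:
    - {"claw": 1,"dx": -1,"dy": 0.75,"dz": 0,"yaw": 0}
    - {"claw": 1,"dx": -1,"dy": 0.75,"dz": 0,"yaw": 0}
    - {"claw": 1,"dx": -1,"dy": 0.75,"dz": 0,"yaw": 0}
    - {"claw": 1,"dx": -1,"dy": 0.75,"dz": 0,"yaw": 0}
    - {"claw": 1,"dx": -1,"dy": 0.75,"dz": 0,"yaw": 0}

```text
time_s: 6.62
ee_pos: [624.4, 47.0, 119.8]
ee_rot: [179.2, -0.8, 100.3]
force: [-1.3, 0.7, -0.1]
gripper_width: 51.4
```

```bash
python3 go.py 653 20 25 101
```

```text
t 6.62 pos [624.4  47.  119.8] [179.2  -0.8 100.3] q6 -8.0 w 51.4 F [-1.3  0.7 -0.1]
units: dx -1.59 dy 1.17 (now-axes) | at target yaw dx -1.60 dy 1.15 | dz 4.74 yaw -0.09
```

>>> drive_tool:
  moves:
    - {"claw": 1,"dx": -0.8,"dy": 0.6,"dz": 0.9,"yaw": 0}
    - {"claw": 1,"dx": -0.8,"dy": 0.6,"dz": 0.9,"yaw": 0}
    - {"claw": 1,"dx": 0,"dy": 0,"dz": 0.9,"yaw": 0}
    - {"claw": 1,"dx": 0,"dy": 0,"dz": 0.9,"yaw": 0}
    - {"claw": 1,"dx": 0,"dy": 0,"dz": 0.6,"yaw": 0}

```text
time_s: 7.25
ee_pos: [656.9, 18.8, 31.1]
ee_rot: [179.2, -0.9, 100.1]
force: [-0.2, -0.5, -0.2]
gripper_width: 51.3
```

```bash
python3 go.py 653 20 25 101
```

```text
t 7.25 pos [656.9  18.8  31.1] [179.2  -0.9 100.1] q6 -11.0 w 51.3 F [-0.2 -0.5 -0.2]
units: dx 0.09 dy -0.18 (now-axes) | at target yaw dx 0.09 dy -0.18 | dz 0.30 yaw -0.10
```

>>> drive_tool:
  moves:
    - {"claw": 1,"dx": 0,"dy": -0.1,"dz": 0.15,"yaw": 0}
    - {"claw": 1,"dx": 0,"dy": 0,"dz": 0.1,"yaw": 0}
    - {"claw": 1,"dx": 0,"dy": 0,"dz": 0.05,"yaw": 0}

```text
time_s: 7.62
ee_pos: [653.8, 19.5, 24.7]
ee_rot: [179.3, -0.9, 100.2]
force: [-1.6, 0.0, 4.8]
gripper_width: 51.0
```

>>> drive_tool:
  moves:
    - {"claw": -0.4,"dx": 0,"dy": 0,"dz": 0,"yaw": 0}
    - {"claw": -0.5,"dx": 0,"dy": 0,"dz": 0,"yaw": 0}
    - {"claw": -0.5,"dx": 0,"dy": 0,"dz": -0.5,"yaw": 0}
    - {"claw": -0.5,"dx": 0,"dy": 0,"dz": -1,"yaw": 0}
    - {"claw": -0.5,"dx": 0,"dy": 0,"dz": -1,"yaw": 0}

```text
time_s: 8.25
ee_pos: [653.7, 18.6, 77.0]
ee_rot: [179.2, -0.9, 100.2]
force: [-0.0, -0.9, 0.2]
gripper_width: 68.4
```

```bash
python3 go.py 482 -16 150 138; python3 -c "
from h import *
f=grab_frame('side');cv2.imwrite('pics/s2.png',cv2.resize(f['color'][170:300,280:480],None,fx=3.5,fy=3.5))"
```

```text
t 8.25 pos [653.7  18.6  77. ] [179.2  -0.9 100.2] q6 -11.0 w 68.4 F [-0.  -0.9  0.2]
units: dx -0.18 dy -8.75 (now-axes) | at target yaw dx 5.22 dy -7.03 | dz -3.65 yaw -4.40
```

View pics/s2.png

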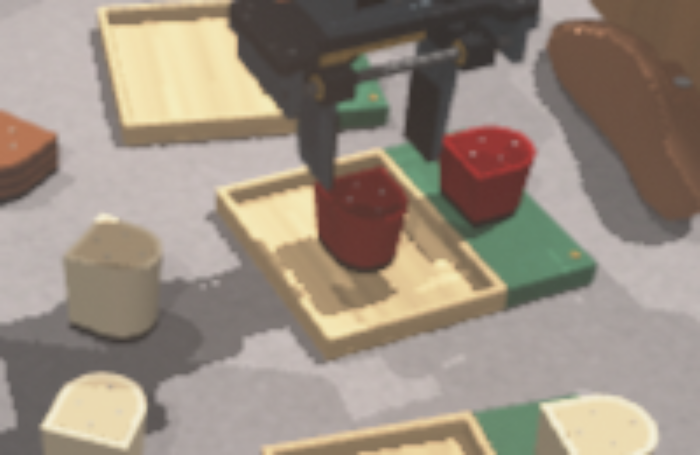

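>>> drive_tool:
  moves:
    - {"claw": -1,"dx": 0,"dy": -0.5,"dz": -0.9,"yaw": -0.9}
    - {"claw": -1,"dx": 0.2,"dy": -1,"dz": -0.9,"yaw": -0.9}
    - {"claw": -1,"dx": 0.4,"dy": -0.9,"dz": -0.5,"yaw": -0.9}
    - {"claw": -1,"dx": 0.5,"dy": -0.8,"dz": 0,"yaw": -0.9}
    - {"claw": -1,"dx": 0.5,"dy": -0.8,"dz": 0,"yaw": -0.8}

```text
time_s: 8.93
ee_pos: [567.9, 8.5, 128.3]
ee_rot: [178.3, 0.3, 139.3]
force: [-0.2, -0.1, -0.6]
gripper_width: 91.3
```

```bash
python3 go.py 482 -16 120 138
```

```text
t 8.93 pos [567.9   8.5 128.3] [178.3   0.3 139.3] q6 -51.0 w 91.3 F [-0.2 -0.1 -0.6]
units: dx 2.46 dy -3.73 (now-axes) | at target yaw dx 2.37 dy -3.78 | dz 0.41 yaw 0.15
```

>>> drive_tool:
  moves:
    - {"claw": -1,"dx": 0.6,"dy": -0.95,"dz": 0.1,"yaw": 0.1}
    - {"claw": -1,"dx": 0.6,"dy": -0.95,"dz": 0.1,"yaw": 0}
    - {"claw": -1,"dx": 0.6,"dy": -0.95,"dz": 0,"yaw": 0}
    - {"claw": -1,"dx": 0.6,"dy": -0.9,"dz": 0,"yaw": 0}

```text
time_s: 9.43
ee_pos: [480.7, -16.7, 122.9]
ee_rot: [178.2, 0.5, 138.4]
force: [0.0, -0.7, 0.0]
gripper_width: 91.2
```

```bash
python3 go.py 482 -16 120 138; python3 -c "
from h import *
f=grab_frame('wrist');cv2.imwrite('pics/w3.png',f['color'])"
```

```text
t 9.43 pos [480.7 -16.7 122.9] [178.2   0.5 138.4] q6 -53.0 w 91.2 F [ 0.  -0.7  0. ]
units: dx -0.03 dy 0.07 (now-axes) | at target yaw dx -0.03 dy 0.07 | dz 0.14 yaw 0.05
```

View pics/w3.png

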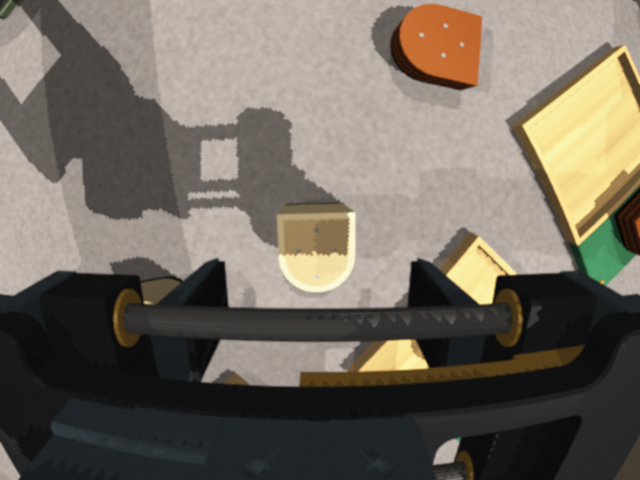

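```bash
python3 wr.py 60 54 277 211 355 211 316 292;  python3 wr.py 32 64 482 17 475 87 392 45
```

```text
w 49.81243307504017 L 55.50489969644576 ctr [476.38549548 -15.04773373] yaw 138.15696283561996 edge 48.15696283561994
w 58.84550509591185 L 67.38991570145824 ctr [424.52084101 153.39360645] yaw 40.25180833718802 edge -49.74819166281198
```

>>> drive_tool:
  moves:
    - {"claw": -1,"dx": 0.2,"dy": -0.1,"dz": 1,"yaw": 0}
    - {"claw": -1,"dx": 0,"dy": 0,"dz": 1,"yaw": 0}
    - {"claw": -1,"dx": 0,"dy": 0,"dz": 1,"yaw": 0}
    - {"claw": -1,"dx": 0,"dy": 0,"dz": 1,"yaw": 0}
    - {"claw": -1,"dx": 0,"dy": 0,"dz": 0.8,"yaw": 0}

```text
time_s: 10.2
ee_pos: [490.4, -13.0, 27.3]
ee_rot: [177.6, 1.2, 138.4]
force: [-0.5, 0.5, 0.6]
gripper_width: 91.4
```

>>> drive_tool:
  moves:
    - {"claw": 1,"dx": 0,"dy": 0,"dz": 0,"yaw": 0}
    - {"claw": 1,"dx": 0,"dy": 0,"dz": 0,"yaw": 0}
    - {"claw": 1,"dx": 0,"dy": 0,"dz": 0,"yaw": 0}
    - {"claw": 1,"dx": 0,"dy": 0,"dz": 0,"yaw": 0}
    - {"claw": 1,"dx": 0,"dy": 0,"dz": 0,"yaw": 0}

```text
time_s: 10.82
ee_pos: [493.4, -12.7, 28.3]
ee_rot: [177.5, 1.3, 138.4]
force: [0.0, -0.5, -0.7]
gripper_width: 49.7
```

>>> drive_tool:
  moves:
    - {"claw": 1,"dx": 0,"dy": 0,"dz": 0,"yaw": 0}

```text
time_s: 10.95
ee_pos: [493.5, -12.7, 28.4]
ee_rot: [177.5, 1.4, 138.4]
force: [0.4, -0.4, -0.8]
gripper_width: 49.7
```

>>> drive_tool:
  moves:
    - {"claw": -0.6,"dx": 0,"dy": 0,"dz": 0,"yaw": 0}
    - {"claw": -0.6,"dx": 0,"dy": 0,"dz": 0,"yaw": 0}
    - {"claw": -0.6,"dx": 0.3,"dy": 0,"dz": 0,"yaw": 0}
    - {"claw": -0.6,"dx": 0.3,"dy": 0,"dz": 0.2,"yaw": 0}
    - {"claw": -0.6,"dx": 0,"dy": 0,"dz": 0,"yaw": 0}

```text
time_s: 11.58
ee_pos: [483.9, -4.0, 24.0]
ee_rot: [177.5, 1.4, 138.4]
force: [0.6, 0.3, -0.5]
gripper_width: 72.9
```

```bash
python3 -c "
from h import *
s=telemetry.state();print(s['qpos'],s['ee_pos'],s['ee_rot'])
f=grab_frame('wrist');cv2.imwrite('pics/w4.png',f['color'])
f=grab_frame('side');cv2.imwrite('pics/s4.png',cv2.resize(f['color'][150:350,220:420],None,fx=3,fy=3))"
```

```text
[ -2.61693265  21.30158169 117.95464264   1.8226276   38.10605832
 -52.47455088] [483.90968976  -4.01033605  24.04933132] [177.45813845   1.35503707 138.41923133]
```

View pics/w4.png

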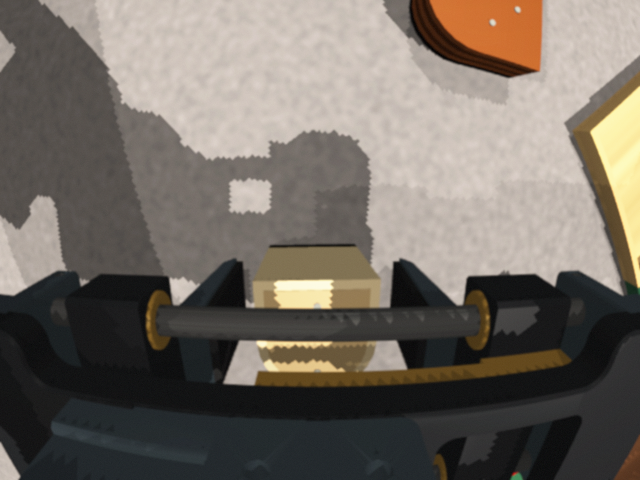

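View pics/s4.png

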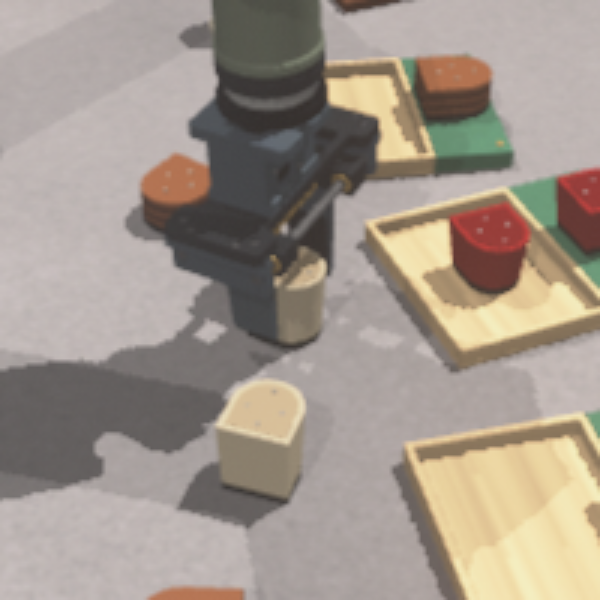

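```bash
python3 -c "
from h import *
f=grab_frame('wrist')
A=cast(f,255,278,60,True);B=cast(f,380,278,60,True);print(A,B,np.hypot(*(A-B)),(A+B)/2-27*np.array([np.cos(np.radians(138.3)),np.sin(np.radians(138.3))]))"
```

```text
[451.41282779  -8.75127739] [484.34489469  27.1507871 ] 48.71836682065615 [488.03809216  -8.76146472]
```

>>> drive_tool:
  moves:
    - {"claw": 1,"dx": 0,"dy": 0,"dz": 0,"yaw": 0}
    - {"claw": 1,"dx": 0,"dy": 0,"dz": 0,"yaw": 0}
    - {"claw": 1,"dx": 0,"dy": 0,"dz": 0,"yaw": 0}
    - {"claw": 1,"dx": 0,"dy": 0,"dz": 0,"yaw": 0}
    - {"claw": 1,"dx": 0,"dy": 0,"dz": -0.05,"yaw": 0}

```text
time_s: 12.35
ee_pos: [485.1, -4.6, 25.5]
ee_rot: [177.4, 1.4, 138.4]
force: [0.1, -0.6, -0.9]
gripper_width: 50.1
```

>>> drive_tool:
  moves:
    - {"claw": 1,"dx": 0,"dy": 0,"dz": -0.3,"yaw": 0}
    - {"claw": 1,"dx": 0,"dy": 0,"dz": -0.9,"yaw": 0}
    - {"claw": 1,"dx": 0,"dy": 0,"dz": -1,"yaw": 0}
    - {"claw": 1,"dx": 0,"dy": 0,"dz": -1,"yaw": 0}
    - {"claw": 1,"dx": 0,"dy": 0,"dz": -1,"yaw": 0}

```text
time_s: 12.98
ee_pos: [479.4, -6.0, 111.5]
ee_rot: [177.6, 1.2, 138.4]
force: [1.1, -0.5, -1.1]
gripper_width: 49.6
```

```bash
python3 go.py 607 -272 150 92.4
```

```text
t 12.97 pos [479.4  -6.  111.5] [177.6   1.2 138.4] q6 -52.0 w 49.6 F [ 1.1 -0.5 -1.1]
units: dx -13.60 dy -5.71 (now-axes) | at target yaw dx -13.55 dy 5.82 | dz -1.93 yaw 5.35
```

>>> drive_tool:
  moves:
    - {"claw": 1,"dx": -0.9,"dy": -0.35,"dz": -0.5,"yaw": 0.9}
    - {"claw": 1,"dx": -0.95,"dy": -0.2,"dz": -0.5,"yaw": 0.9}
    - {"claw": 1,"dx": -1,"dy": -0.1,"dz": -0.3,"yaw": 0.9}
    - {"claw": 1,"dx": -1,"dy": 0.1,"dz": 0,"yaw": 0.9}
    - {"claw": 1,"dx": -1,"dy": 0.2,"dz": 0,"yaw": 0.9}

```text
time_s: 13.6
ee_pos: [526.1, -95.5, 142.9]
ee_rot: [177.0, -0.6, 98.6]
force: [0.2, 0.3, -0.7]
gripper_width: 50.0
```

```bash
python3 go.py 607 -272 140 92.4
```

```text
t 13.6 pos [526.1 -95.5 142.9] [177.   -0.6  98.6] q6 -22.0 w 50.0 F [ 0.2  0.3 -0.7]
units: dx -9.33 dy 2.67 (now-axes) | at target yaw dx -8.99 dy 3.67 | dz 0.15 yaw 0.72
```

>>> drive_tool:
  moves:
    - {"claw": 1,"dx": -0.95,"dy": 0.3,"dz": 0,"yaw": 0.3}
    - {"claw": 1,"dx": -0.95,"dy": 0.35,"dz": 0,"yaw": 0.3}
    - {"claw": 1,"dx": -0.95,"dy": 0.4,"dz": 0,"yaw": 0.1}
    - {"claw": 1,"dx": -0.95,"dy": 0.4,"dz": 0,"yaw": 0}
    - {"claw": 1,"dx": -0.95,"dy": 0.4,"dz": 0,"yaw": 0}

```text
time_s: 14.22
ee_pos: [572.8, -192.7, 143.8]
ee_rot: [177.1, -0.9, 92.5]
force: [-0.5, -0.4, -1.7]
gripper_width: 49.4
```

>>> drive_tool:
  moves:
    - {"claw": 1,"dx": -0.95,"dy": 0.4,"dz": 0,"yaw": 0}
    - {"claw": 1,"dx": -0.95,"dy": 0.4,"dz": 0,"yaw": 0}
    - {"claw": 1,"dx": -0.95,"dy": 0.4,"dz": 0.1,"yaw": 0}
    - {"claw": 1,"dx": -0.95,"dy": 0.4,"dz": 0.1,"yaw": 0}

```text
time_s: 14.72
ee_pos: [610.5, -273.0, 139.6]
ee_rot: [177.1, -0.9, 92.6]
force: [0.5, 0.3, -0.8]
gripper_width: 49.5
```

```bash
python3 go.py 607 -272 30 92.4
```

```text
t 14.72 pos [ 610.5 -273.   139.6] [177.1  -0.9  92.6] q6 -30.0 w 49.5 F [ 0.5  0.3 -0.8]
units: dx 0.06 dy -0.17 (now-axes) | at target yaw dx 0.06 dy -0.17 | dz 5.48 yaw 0.02
```

>>> drive_tool:
  moves:
    - {"claw": 1,"dx": 0,"dy": -0.1,"dz": 0.9,"yaw": 0}
    - {"claw": 1,"dx": 0,"dy": -0.1,"dz": 0.9,"yaw": 0}
    - {"claw": 1,"dx": 0,"dy": -0.1,"dz": 0.9,"yaw": 0}
    - {"claw": 1,"dx": 0,"dy": -0.1,"dz": 0.9,"yaw": 0}
    - {"claw": 1,"dx": 0,"dy": -0.1,"dz": 0.8,"yaw": 0}

```text
time_s: 15.35
ee_pos: [607.9, -278.7, 48.6]
ee_rot: [176.9, -0.8, 92.5]
force: [0.1, -0.5, -1.2]
gripper_width: 49.8
```

```bash
python3 go.py 607 -272 30 92.4
```

```text
t 15.35 pos [ 607.9 -278.7   48.6] [176.9  -0.8  92.5] q6 -31.0 w 49.8 F [ 0.1 -0.5 -1.2]
units: dx 0.34 dy -0.03 (now-axes) | at target yaw dx 0.33 dy -0.03 | dz 0.93 yaw 0.01
```

>>> drive_tool:
  moves:
    - {"claw": 1,"dx": 0.25,"dy": -0.05,"dz": 0.4,"yaw": 0}
    - {"claw": 1,"dx": 0.1,"dy": -0.05,"dz": 0.25,"yaw": 0}
    - {"claw": 1,"dx": 0,"dy": 0,"dz": 0.1,"yaw": 0}

```text
time_s: 15.72
ee_pos: [606.1, -271.4, 31.9]
ee_rot: [177.0, -0.8, 92.5]
force: [-0.5, -0.1, -1.6]
gripper_width: 49.7
```

```bash
python3 go.py 607 -272 30 92.4
```

```text
t 15.72 pos [ 606.1 -271.4   31.9] [177.   -0.8  92.5] q6 -30.0 w 49.7 F [-0.5 -0.1 -1.6]
units: dx -0.03 dy 0.04 (now-axes) | at target yaw dx -0.03 dy 0.04 | dz 0.09 yaw 0.01
```

>>> drive_tool:
  moves:
    - {"claw": 1,"dx": 0,"dy": 0,"dz": 0.1,"yaw": 0}
    - {"claw": 1,"dx": 0,"dy": 0,"dz": 0.05,"yaw": 0}

```text
time_s: 15.98
ee_pos: [606.7, -271.3, 30.5]
ee_rot: [176.9, -0.8, 92.5]
force: [-2.2, 1.9, 5.1]
gripper_width: 49.7
```

>>> drive_tool:
  moves:
    - {"claw": -0.3,"dx": 0,"dy": 0,"dz": 0,"yaw": 0}
    - {"claw": -0.4,"dx": 0,"dy": 0,"dz": 0,"yaw": 0}
    - {"claw": -0.5,"dx": 0,"dy": 0,"dz": -0.5,"yaw": 0}
    - {"claw": -0.5,"dx": 0,"dy": 0,"dz": -1,"yaw": 0}
    - {"claw": -0.5,"dx": 0,"dy": 0,"dz": -1,"yaw": 0}

```text
time_s: 16.6
ee_pos: [604.2, -272.4, 81.8]
ee_rot: [176.9, -0.8, 92.5]
force: [0.4, -0.1, -0.4]
gripper_width: 68.3
```

>>> drive_tool:
  moves:
    - {"claw": -1,"dx": 0,"dy": 0,"dz": -1,"yaw": 0}
    - {"claw": -1,"dx": 0,"dy": 0,"dz": -1,"yaw": 0}

```text
time_s: 16.85
ee_pos: [602.3, -273.3, 124.4]
ee_rot: [176.9, -0.7, 92.5]
force: [0.4, 0.7, -0.0]
gripper_width: 85.5
```

```bash
python3 go.py 446 -149 130 57; python3 -c "
from h import *
f=grab_frame('side');cv2.imwrite('pics/s5.png',cv2.resize(f['color'][230:400,270:500],None,fx=3,fy=3))"
```

```text
t 16.85 pos [ 602.3 -273.3  124.4] [176.9  -0.7  92.5] q6 -30.0 w 85.5 F [ 0.4  0.7 -0. ]
units: dx 6.55 dy -7.54 (now-axes) | at target yaw dx 0.96 dy -9.94 | dz -0.28 yaw 4.13
```

View pics/s5.png

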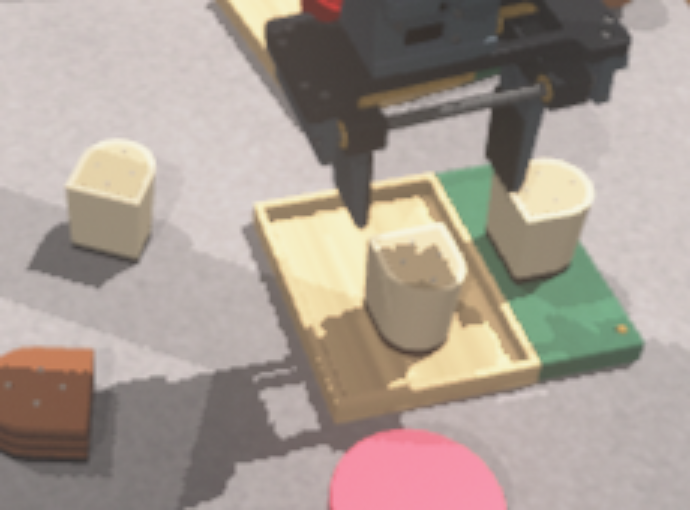

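>>> drive_tool:
  moves:
    - {"claw": -1,"dx": 0.7,"dy": -0.8,"dz": -0.2,"yaw": 0.8}
    - {"claw": -1,"dx": 0.5,"dy": -0.9,"dz": -0.2,"yaw": 0.8}
    - {"claw": -1,"dx": 0.4,"dy": -0.9,"dz": 0,"yaw": 0.8}
    - {"claw": -1,"dx": 0.3,"dy": -0.9,"dz": 0,"yaw": 0.8}
    - {"claw": -1,"dx": 0.2,"dy": -0.9,"dz": 0,"yaw": 0.8}

```text
time_s: 17.52
ee_pos: [523.9, -214.9, 133.6]
ee_rot: [177.1, -2.5, 57.0]
force: [-0.2, 0.5, -0.1]
gripper_width: 91.1
```

```bash
python3 go.py 446 -149 130 57
```

```text
t 17.52 pos [ 523.9 -214.9  133.6] [177.1  -2.5  57. ] q6 7.0 w 91.1 F [-0.2  0.5 -0.1]
units: dx 0.64 dy -5.06 (now-axes) | at target yaw dx 0.64 dy -5.06 | dz 0.18 yaw -0.00
```

>>> drive_tool:
  moves:
    - {"claw": -1,"dx": 0.13,"dy": -1,"dz": 0,"yaw": 0}
    - {"claw": -1,"dx": 0.13,"dy": -1,"dz": 0,"yaw": 0}
    - {"claw": -1,"dx": 0.13,"dy": -1,"dz": 0,"yaw": 0}
    - {"claw": -1,"dx": 0.13,"dy": -1,"dz": 0,"yaw": 0}
    - {"claw": -1,"dx": 0.13,"dy": -1,"dz": 0,"yaw": 0}

```text
time_s: 18.15
ee_pos: [445.3, -147.7, 129.8]
ee_rot: [176.9, -2.5, 56.9]
force: [0.5, 0.2, 0.3]
gripper_width: 90.9
```

```bash
python3 go.py 446 -149 130 57; python3 -c "
from h import *
f=grab_frame('wrist');cv2.imwrite('pics/w5.png',f['color'])"
```

```text
t 18.15 pos [ 445.3 -147.7  129.8] [176.9  -2.5  56.9] q6 11.0 w 90.9 F [0.5 0.2 0.3]
units: dx -0.03 dy 0.06 (now-axes) | at target yaw dx -0.03 dy 0.06 | dz -0.01 yaw -0.01
```

View pics/w5.png

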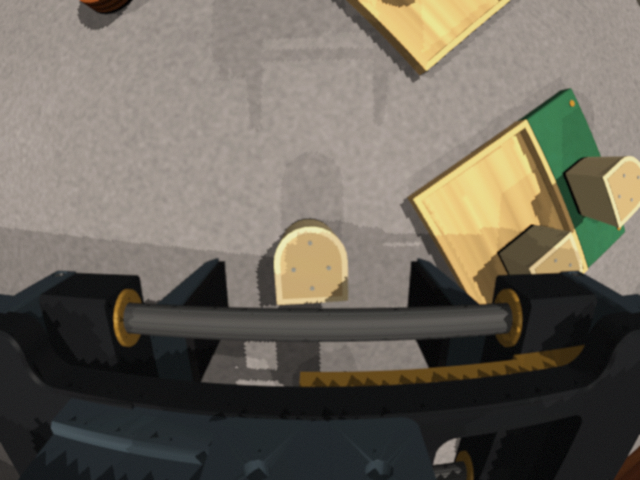

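```bash
python3 wr.py 60 54 274 305 348 302 311 226
```

```text
w 52.04149087248125 L 55.027331337988805 ctr [ 437.47551165 -149.95391674] yaw -121.64544531952528 edge -31.64544531952528
```

>>> drive_tool:
  moves:
    - {"claw": -1,"dx": -0.1,"dy": -0.12,"dz": 0.5,"yaw": -0.1}
    - {"claw": -1,"dx": -0.1,"dy": -0.12,"dz": 0.5,"yaw": -0.05}
    - {"claw": -1,"dx": -0.1,"dy": -0.12,"dz": 0.5,"yaw": 0}
    - {"claw": -1,"dx": -0.05,"dy": -0.1,"dz": 0.5,"yaw": 0}
    - {"claw": -1,"dx": 0,"dy": 0,"dz": 0.5,"yaw": 0}

```text
time_s: 18.88
ee_pos: [437.7, -149.5, 75.7]
ee_rot: [176.8, -2.4, 58.3]
force: [0.2, 0.4, -0.3]
gripper_width: 91.0
```

```bash
python3 go.py 438 -150 24 58.4; python3 -c "
from h import *
f=grab_frame('wrist');cv2.imwrite('pics/w6.png',f['color'])"
```

```text
t 18.88 pos [ 437.7 -149.5   75.7] [176.8  -2.4  58.3] q6 8.0 w 91.0 F [ 0.2  0.4 -0.3]
units: dx -0.01 dy 0.03 (now-axes) | at target yaw dx -0.01 dy 0.03 | dz 2.59 yaw -0.01
```

View pics/w6.png

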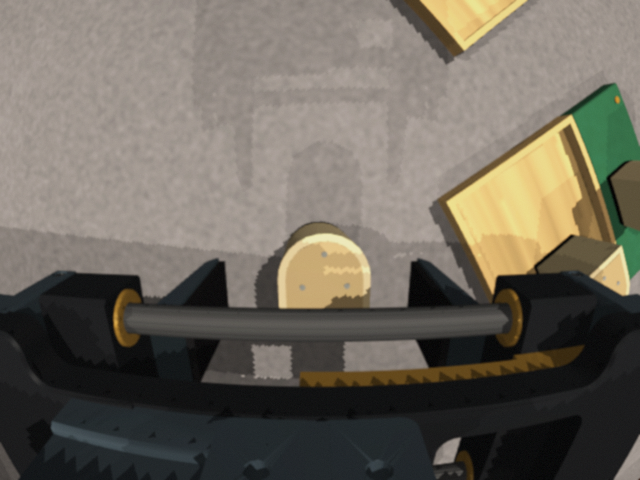

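>>> drive_tool:
  moves:
    - {"claw": -1,"dx": -0.08,"dy": -0.03,"dz": 0.5,"yaw": 0}
    - {"claw": -1,"dx": -0.08,"dy": -0.03,"dz": 0.5,"yaw": 0}
    - {"claw": -1,"dx": -0.08,"dy": -0.03,"dz": 0.5,"yaw": 0}
    - {"claw": -1,"dx": -0.08,"dy": -0.03,"dz": 0.5,"yaw": 0}
    - {"claw": -1,"dx": 0,"dy": -0.03,"dz": 0.5,"yaw": 0}

```text
time_s: 19.55
ee_pos: [435.0, -153.2, 21.2]
ee_rot: [176.9, -2.4, 58.3]
force: [0.7, 0.1, 0.3]
gripper_width: 91.1
```

>>> drive_tool:
  moves:
    - {"claw": 1,"dx": 0,"dy": 0,"dz": 0,"yaw": 0}
    - {"claw": 1,"dx": 0,"dy": 0,"dz": 0,"yaw": 0}
    - {"claw": 1,"dx": 0,"dy": 0,"dz": 0,"yaw": 0}
    - {"claw": 1,"dx": 0,"dy": 0,"dz": 0,"yaw": 0}
    - {"claw": 1,"dx": 0,"dy": 0,"dz": 0,"yaw": 0}

```text
time_s: 20.18
ee_pos: [435.6, -153.3, 21.3]
ee_rot: [176.8, -2.4, 58.3]
force: [-0.4, 0.1, -0.1]
gripper_width: 49.4
```

>>> drive_tool:
  moves:
    - {"claw": 1,"dx": 0,"dy": 0,"dz": 0,"yaw": 0}

```text
time_s: 20.3
ee_pos: [435.5, -153.2, 21.3]
ee_rot: [176.8, -2.4, 58.3]
force: [0.3, -0.4, -0.1]
gripper_width: 49.2
```

>>> drive_tool:
  moves:
    - {"claw": 1,"dx": 0,"dy": 0,"dz": -0.3,"yaw": 0}
    - {"claw": 1,"dx": 0,"dy": 0,"dz": -0.8,"yaw": 0}
    - {"claw": 1,"dx": 0,"dy": 0,"dz": -1,"yaw": 0}
    - {"claw": 1,"dx": 0,"dy": 0,"dz": -1,"yaw": 0}
    - {"claw": 1,"dx": 0,"dy": 0.3,"dz": -1,"yaw": -0.3}

```text
time_s: 20.92
ee_pos: [432.6, -156.1, 105.3]
ee_rot: [177.1, -2.3, 61.0]
force: [0.6, -0.2, -0.6]
gripper_width: 49.3
```

```bash
python3 go.py 603.7 -205 130 92.4
```

```text
t 20.93 pos [ 432.6 -156.1  105.3] [177.1  -2.3  61. ] q6 5.0 w 49.3 F [ 0.6 -0.2 -0.6]
units: dx 2.02 dy 8.66 (now-axes) | at target yaw dx -2.80 dy 8.44 | dz -1.23 yaw -3.66
```

>>> drive_tool:
  moves:
    - {"claw": 1,"dx": 0.2,"dy": 0.8,"dz": -0.4,"yaw": -0.4}
    - {"claw": 1,"dx": 0.15,"dy": 0.8,"dz": -0.4,"yaw": -0.4}
    - {"claw": 1,"dx": 0.1,"dy": 0.8,"dz": -0.3,"yaw": -0.4}
    - {"claw": 1,"dx": 0.05,"dy": 0.8,"dz": -0.2,"yaw": -0.4}
    - {"claw": 1,"dx": 0,"dy": 0.8,"dz": -0.2,"yaw": -0.4}

```text
time_s: 21.55
ee_pos: [509.8, -177.7, 144.7]
ee_rot: [176.3, -1.2, 78.7]
force: [-0.4, -0.7, -0.6]
gripper_width: 49.3
```

>>> drive_tool:
  moves:
    - {"claw": 1,"dx": -0.1,"dy": 0.8,"dz": 0,"yaw": -0.4}
    - {"claw": 1,"dx": -0.15,"dy": 0.8,"dz": 0,"yaw": -0.4}
    - {"claw": 1,"dx": -0.2,"dy": 0.8,"dz": 0,"yaw": -0.4}
    - {"claw": 1,"dx": -0.25,"dy": 0.8,"dz": 0,"yaw": -0.3}
    - {"claw": 1,"dx": -0.3,"dy": 0.8,"dz": 0,"yaw": 0}

```text
time_s: 22.18
ee_pos: [589.4, -204.1, 151.4]
ee_rot: [176.2, -0.3, 92.0]
force: [0.4, -0.0, -1.7]
gripper_width: 49.8
```

```bash
python3 go.py 603.7 -205 26.3 92.4
```

```text
t 22.18 pos [ 589.4 -204.1  151.4] [176.2  -0.3  92. ] q6 -24.0 w 49.8 F [ 0.4 -0.  -1.7]
units: dx -0.07 dy 0.71 (now-axes) | at target yaw dx -0.07 dy 0.71 | dz 6.26 yaw -0.04
```

>>> drive_tool:
  moves:
    - {"claw": 1,"dx": 0,"dy": 0.1,"dz": 0.6,"yaw": 0}
    - {"claw": 1,"dx": 0,"dy": 0.1,"dz": 0.6,"yaw": 0}
    - {"claw": 1,"dx": 0,"dy": 0.1,"dz": 0.6,"yaw": 0}
    - {"claw": 1,"dx": 0,"dy": 0,"dz": 0.6,"yaw": 0}
    - {"claw": 1,"dx": 0,"dy": 0,"dz": 0.6,"yaw": 0}

```text
time_s: 22.8
ee_pos: [597.9, -202.6, 87.7]
ee_rot: [176.4, -0.4, 92.0]
force: [-0.8, 0.0, -0.8]
gripper_width: 49.9
```

>>> drive_tool:
  moves:
    - {"claw": 1,"dx": 0,"dy": 0,"dz": 0.6,"yaw": 0}
    - {"claw": 1,"dx": 0,"dy": 0,"dz": 0.6,"yaw": 0}

```text
time_s: 23.05
ee_pos: [599.2, -202.3, 61.9]
ee_rot: [176.4, -0.4, 92.0]
force: [-0.4, -0.0, -0.8]
gripper_width: 49.5
```

```bash
python3 go.py 603.7 -205 26.3 92.4; python3 -c "
from h import *
f=grab_frame('side');cv2.imwrite('pics/s6.png',cv2.resize(f['color'][230:400,270:500],None,fx=3,fy=3))"
```

```text
t 23.05 pos [ 599.2 -202.3   61.9] [176.4  -0.4  92. ] q6 -24.0 w 49.5 F [-0.4 -0.  -0.8]
units: dx -0.14 dy 0.22 (now-axes) | at target yaw dx -0.14 dy 0.22 | dz 1.78 yaw -0.04
```

View pics/s6.png

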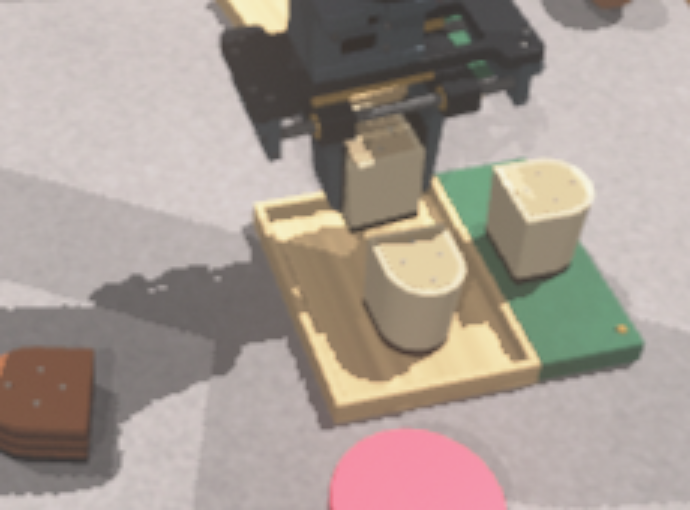

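>>> drive_tool:
  moves:
    - {"claw": 1,"dx": -0.05,"dy": 0.1,"dz": 0.6,"yaw": 0}
    - {"claw": 1,"dx": 0,"dy": 0,"dz": 0.6,"yaw": 0}
    - {"claw": 1,"dx": 0,"dy": 0,"dz": 0.3,"yaw": 0}
    - {"claw": 1,"dx": 0,"dy": 0,"dz": 0.1,"yaw": 0}

```text
time_s: 23.6
ee_pos: [602.8, -202.8, 26.2]
ee_rot: [176.5, -0.5, 92.0]
force: [-2.1, 0.2, 10.3]
gripper_width: 49.4
```

>>> drive_tool:
  moves:
    - {"claw": -0.3,"dx": 0,"dy": 0,"dz": 0,"yaw": 0}
    - {"claw": -0.4,"dx": 0,"dy": 0,"dz": 0,"yaw": 0}
    - {"claw": -0.4,"dx": 0,"dy": 0,"dz": -0.5,"yaw": 0}
    - {"claw": -0.5,"dx": 0,"dy": 0,"dz": -1,"yaw": 0}
    - {"claw": -0.5,"dx": 0,"dy": 0,"dz": -1,"yaw": 0}

```text
time_s: 24.22
ee_pos: [599.8, -203.3, 78.5]
ee_rot: [176.5, -0.5, 92.0]
force: [0.0, -0.2, 0.7]
gripper_width: 68.3
```

>>> drive_tool:
  moves:
    - {"claw": -1,"dx": 0,"dy": -0.2,"dz": -1,"yaw": 0}
    - {"claw": -1,"dx": 0,"dy": -0.5,"dz": -1,"yaw": 0.3}

```text
time_s: 24.48
ee_pos: [584.0, -204.3, 120.8]
ee_rot: [176.4, -0.6, 89.4]
force: [-0.1, 0.1, -0.3]
gripper_width: 85.6
```

```bash
python3 go.py 366 -292 130 -8; python3 -c "
from h import *
f=grab_frame('scene');cv2.imwrite('pics/s7.png',cv2.resize(f['color'][160:330,160:360],None,fx=3,fy=3))"
```

```text
t 24.48 pos [ 584.  -204.3  120.8] [176.4  -0.6  89.4] q6 -22.0 w 85.6 F [-0.1  0.1 -0.3]
units: dx -4.50 dy -10.85 (now-axes) | at target yaw dx -10.18 dy 5.86 | dz -0.46 yaw 11.33
```

View pics/s7.png

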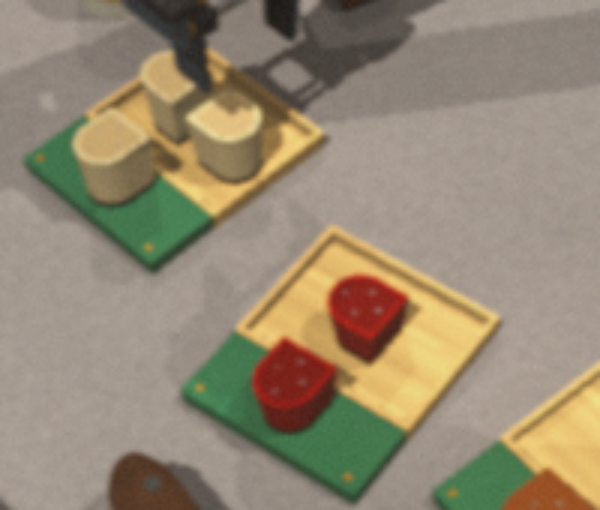

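>>> drive_tool:
  moves:
    - {"claw": -1,"dx": -0.25,"dy": -0.5,"dz": -0.1,"yaw": 0.5}
    - {"claw": -1,"dx": -0.25,"dy": -0.5,"dz": -0.1,"yaw": 0.5}
    - {"claw": -1,"dx": -0.3,"dy": -0.45,"dz": 0,"yaw": 0.5}
    - {"claw": -1,"dx": -0.3,"dy": -0.45,"dz": 0,"yaw": 0.5}
    - {"claw": -1,"dx": -0.35,"dy": -0.4,"dz": 0,"yaw": 0.5}

```text
time_s: 25.15
ee_pos: [534.1, -226.9, 127.8]
ee_rot: [176.2, -1.9, 67.4]
force: [0.3, 0.4, 0.7]
gripper_width: 90.7
```

>>> drive_tool:
  moves:
    - {"claw": -1,"dx": -0.4,"dy": -0.4,"dz": 0,"yaw": 0.5}
    - {"claw": -1,"dx": -0.4,"dy": -0.35,"dz": 0,"yaw": 0.5}
    - {"claw": -1,"dx": -0.45,"dy": -0.3,"dz": 0,"yaw": 0.5}
    - {"claw": -1,"dx": -0.45,"dy": -0.3,"dz": 0,"yaw": 0.5}
    - {"claw": -1,"dx": -0.5,"dy": -0.2,"dz": 0,"yaw": 0.5}

```text
time_s: 25.78
ee_pos: [483.9, -249.4, 125.7]
ee_rot: [176.9, -3.3, 45.4]
force: [-0.4, -0.1, 0.3]
gripper_width: 91.1
```

```bash
python3 go.py 366 -292 130 -8
```

```text
t 25.77 pos [ 483.9 -249.4  125.7] [176.9  -3.3  45.4] q6 13.0 w 91.1 F [-0.4 -0.1  0.3]
units: dx -5.66 dy -2.70 (now-axes) | at target yaw dx -5.54 dy 2.93 | dz -0.22 yaw 6.21
```

>>> drive_tool:
  moves:
    - {"claw": -1,"dx": -0.5,"dy": -0.2,"dz": 0,"yaw": 0.5}
    - {"claw": -1,"dx": -0.5,"dy": -0.2,"dz": 0,"yaw": 0.5}
    - {"claw": -1,"dx": -0.5,"dy": -0.1,"dz": 0,"yaw": 0.5}
    - {"claw": -1,"dx": -0.5,"dy": -0.1,"dz": 0,"yaw": 0.5}
    - {"claw": -1,"dx": -0.5,"dy": 0,"dz": 0,"yaw": 0.5}

```text
time_s: 26.4
ee_pos: [436.0, -270.9, 123.6]
ee_rot: [178.2, -4.3, 23.3]
force: [0.8, 0.2, 0.4]
gripper_width: 91.1
```

>>> drive_tool:
  moves:
    - {"claw": -1,"dx": -0.5,"dy": 0.05,"dz": 0,"yaw": 0.5}
    - {"claw": -1,"dx": -0.5,"dy": 0.1,"dz": 0,"yaw": 0.5}
    - {"claw": -1,"dx": -0.5,"dy": 0.1,"dz": 0,"yaw": 0.5}
    - {"claw": -1,"dx": -0.5,"dy": 0.2,"dz": 0,"yaw": 0.5}
    - {"claw": -1,"dx": -0.4,"dy": 0.2,"dz": 0,"yaw": 0.5}

```text
time_s: 27.02
ee_pos: [392.3, -297.1, 121.8]
ee_rot: [179.8, -4.9, 1.2]
force: [-0.5, 0.2, -0.3]
gripper_width: 91.3
```

```bash
python3 go.py 366 -292 130 -8;  python3 -c "
from h import *
f=grab_frame('wrist');cv2.imwrite('pics/w7.png',f['color'])"
```

```text
t 27.02 pos [ 392.3 -297.1  121.8] [179.8  -4.9   1.2] q6 46.0 w 91.3 F [-0.5  0.2 -0.3]
units: dx -1.31 dy -0.28 (now-axes) | at target yaw dx -1.34 dy -0.07 | dz -0.41 yaw 1.07
```

View pics/w7.png

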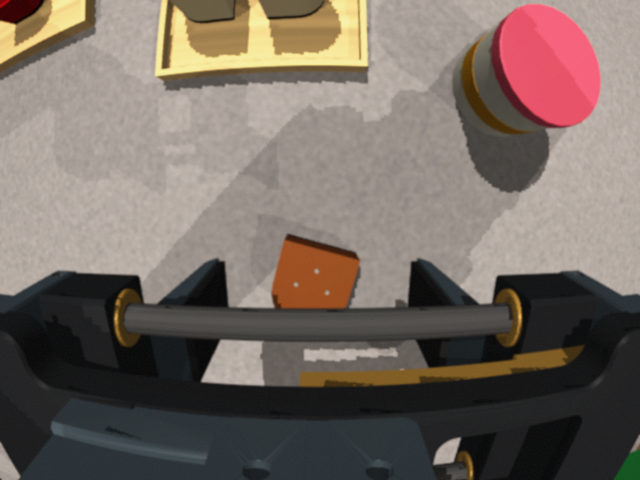

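```bash
python3 -c "
from h import *
f=grab_frame('wrist')
A=cast(f,288,240,32,True);B=cast(f,357,259,32,True);e=B-A;print(A,B,np.hypot(*e),np.degrees(np.arctan2(e[1],e[0])))
n=np.array([-e[1],e[0]])/np.hypot(*e);print((A+B)/2-32*n,np.degrees(np.arctan2(n[1],n[0])), (A+B)/2)"
python3 go.py 366 -292 130 -8
```

```text
[ 402.27373585 -275.84848467] [ 389.0337509  -326.62067771] 52.47011328215586 -104.61565964585634
[ 364.68925567 -293.15989844] -14.615659645856338 [ 395.65374337 -301.23458119]
t 27.12 pos [ 392.1 -297.1  121.8] [179.8  -4.9   1.3] q6 46.0 w 91.2 F [ 0.  -0.2 -0.6]
units: dx -1.30 dy -0.29 (now-axes) | at target yaw dx -1.33 dy -0.07 | dz -0.41 yaw 1.08
```

>>> drive_tool:
  moves:
    - {"claw": -1,"dx": -0.3,"dy": 0,"dz": 0.4,"yaw": 0.4}
    - {"claw": -1,"dx": -0.3,"dy": 0,"dz": 0.4,"yaw": 0.4}
    - {"claw": -1,"dx": -0.3,"dy": 0.05,"dz": 0.4,"yaw": 0.4}
    - {"claw": -1,"dx": -0.2,"dy": 0.05,"dz": 0.4,"yaw": 0.35}
    - {"claw": -1,"dx": -0.2,"dy": 0.05,"dz": 0.4,"yaw": 0}

```text
time_s: 27.75
ee_pos: [371.9, -298.7, 80.5]
ee_rot: [-179.3, -5.2, -11.9]
force: [0.4, -1.1, 0.5]
gripper_width: 91.5
```

```bash
python3 go.py 369 -295 8 -12;  python3 -c "
from h import *
f=grab_frame('wrist');cv2.imwrite('pics/w8.png',f['color'])
f=grab_frame('side');cv2.imwrite('pics/s8.png',cv2.resize(f['color'][250:420,180:400],None,fx=3,fy=3))"
```

```text
t 27.75 pos [ 371.9 -298.7   80.5] [-179.3   -5.2  -11.9] q6 56.0 w 91.5 F [ 0.4 -1.1  0.5]
units: dx -0.18 dy -0.15 (now-axes) | at target yaw dx -0.18 dy -0.15 | dz 3.63 yaw 0.01
```

View pics/w8.png

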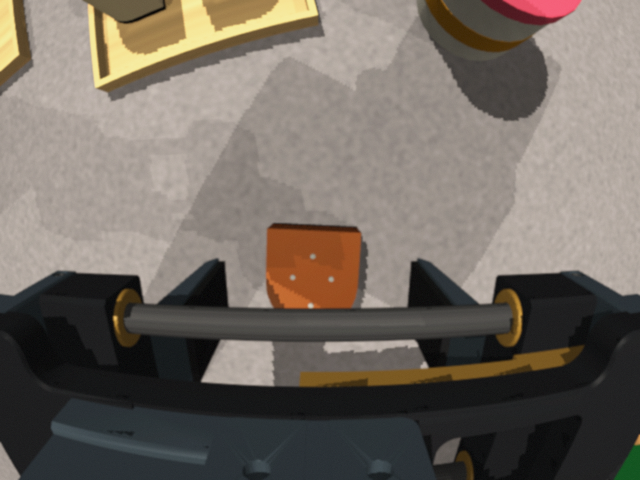

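View pics/s8.png

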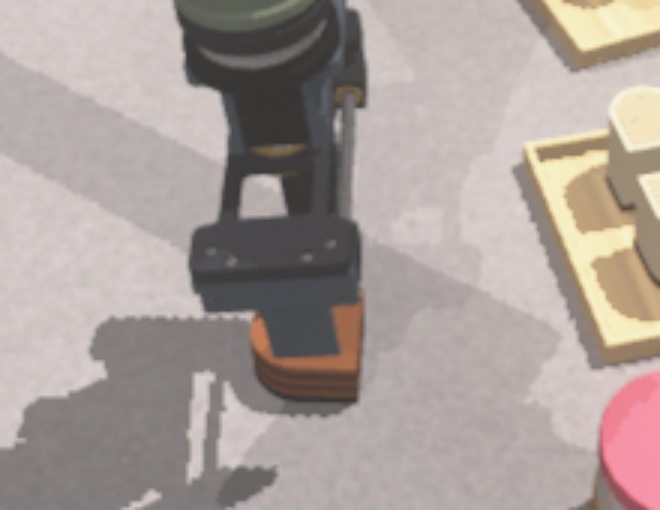

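```bash
python3 -c "
from h import *
f=grab_frame('wrist')
A=cast(f,267,228,32,True);B=cast(f,360,231,32,True);e=B-A;print(A,B,np.hypot(*e),np.degrees(np.arctan2(e[1],e[0])))
n=np.array([-e[1],e[0]])/np.hypot(*e);print((A+B)/2-32*n,np.degrees(np.arctan2(n[1],n[0])), (A+B)/2)"
```

```text
[ 402.5420471  -272.09957892] [ 389.11467634 -327.46761291] 56.972918767141 -103.63170286019309
[ 364.72977794 -292.2418397 ] -13.631702860193087 [ 395.82836172 -299.78359592]
```

>>> drive_tool:
  moves:
    - {"claw": -1,"dx": -0.1,"dy": -0.1,"dz": 0.5,"yaw": 0.1}
    - {"claw": -1,"dx": -0.1,"dy": -0.1,"dz": 0.5,"yaw": 0}
    - {"claw": -1,"dx": -0.1,"dy": 0,"dz": 0.5,"yaw": 0}
    - {"claw": -1,"dx": -0.1,"dy": 0,"dz": 0.5,"yaw": 0}
    - {"claw": -1,"dx": -0.05,"dy": 0,"dz": 0.5,"yaw": 0}

```text
time_s: 28.52
ee_pos: [368.7, -292.9, 27.3]
ee_rot: [-179.2, -5.2, -12.8]
force: [-0.6, 0.6, 0.0]
gripper_width: 91.3
```

```bash
python3 go.py 370 -293 7 -13
```

```text
t 28.52 pos [ 368.7 -292.9   27.3] [-179.2   -5.2  -12.8] q6 56.0 w 91.3 F [-0.6  0.6  0. ]
units: dx 0.06 dy -0.01 (now-axes) | at target yaw dx 0.06 dy -0.01 | dz 1.02 yaw 0.03
```

>>> drive_tool:
  moves:
    - {"claw": -1,"dx": 0,"dy": 0,"dz": 0.5,"yaw": 0}
    - {"claw": -1,"dx": 0,"dy": 0,"dz": 0.4,"yaw": 0}
    - {"claw": 1,"dx": 0,"dy": 0,"dz": 0,"yaw": 0}
    - {"claw": 1,"dx": 0,"dy": 0,"dz": 0,"yaw": 0}
    - {"claw": 1,"dx": 0,"dy": 0,"dz": 0,"yaw": 0}

```text
time_s: 29.15
ee_pos: [370.5, -293.0, 7.4]
ee_rot: [-179.2, -5.1, -12.8]
force: [-0.2, 0.3, 0.7]
gripper_width: 63.8
```

>>> drive_tool:
  moves:
    - {"claw": 1,"dx": 0,"dy": 0,"dz": 0,"yaw": 0}
    - {"claw": 1,"dx": 0,"dy": 0,"dz": 0,"yaw": 0}
    - {"claw": 1,"dx": 0,"dy": 0,"dz": 0,"yaw": 0}

```text
time_s: 29.52
ee_pos: [370.6, -293.1, 7.8]
ee_rot: [-179.2, -5.2, -12.8]
force: [0.1, -0.5, -0.3]
gripper_width: 57.8
```

```bash
python3 go.py 600 259 7 85.9
```

```text
t 29.52 pos [ 370.6 -293.1    7.8] [-179.2   -5.2  -12.8] q6 56.0 w 57.8 F [ 0.1 -0.5 -0.3]
units: dx 5.09 dy -29.46 (now-axes) | at target yaw dx 28.36 dy 9.47 | dz 0.04 yaw -11.48
```

>>> drive_tool:
  moves:
    - {"claw": 1,"dx": 0,"dy": 0,"dz": -0.3,"yaw": 0}
    - {"claw": 1,"dx": 0,"dy": 0,"dz": -0.8,"yaw": 0}
    - {"claw": 1,"dx": 0,"dy": 0,"dz": -1,"yaw": 0}
    - {"claw": 1,"dx": 0,"dy": -0.3,"dz": -1,"yaw": -0.3}
    - {"claw": 1,"dx": 0.1,"dy": -0.6,"dz": -1,"yaw": -0.4}

```text
time_s: 30.15
ee_pos: [367.2, -274.7, 92.1]
ee_rot: [-179.7, -5.1, -6.6]
force: [0.8, -0.2, -0.9]
gripper_width: 57.8
```

>>> drive_tool:
  moves:
    - {"claw": 1,"dx": 0.2,"dy": -0.8,"dz": -0.5,"yaw": -0.4}
    - {"claw": 1,"dx": 0.25,"dy": -0.85,"dz": -0.4,"yaw": -0.4}
    - {"claw": 1,"dx": 0.3,"dy": -0.85,"dz": -0.3,"yaw": -0.4}
    - {"claw": 1,"dx": 0.35,"dy": -0.85,"dz": 0,"yaw": -0.4}
    - {"claw": 1,"dx": 0.4,"dy": -0.85,"dz": 0,"yaw": -0.4}

```text
time_s: 30.78
ee_pos: [394.8, -185.6, 120.8]
ee_rot: [178.7, -5.0, 11.4]
force: [0.2, 0.3, -1.3]
gripper_width: 57.9
```

```bash
python3 go.py 603 302 140 85.9; python3 -c "
from h import *
f=grab_frame('side');cv2.imwrite('pics/s9.png',cv2.resize(f['color'][200:400,180:400],None,fx=3,fy=3))"
```

```text
t 30.77 pos [ 394.8 -185.6  120.8] [178.7  -5.   11.4] q6 48.0 w 57.9 F [ 0.2  0.3 -1.3]
units: dx 15.04 dy -21.83 (now-axes) | at target yaw dx 25.06 dy 8.64 | dz -0.96 yaw -8.67
```

View pics/s9.png

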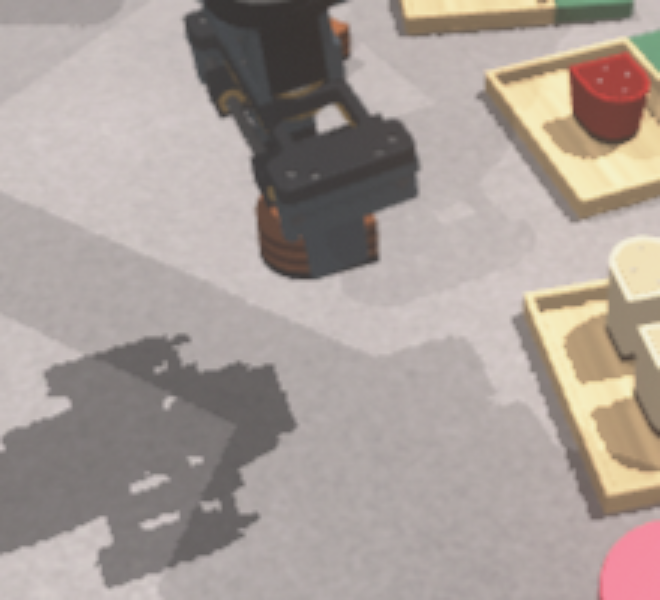

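>>> drive_tool:
  moves:
    - {"claw": 1,"dx": 0.6,"dy": -0.8,"dz": -0.3,"yaw": -0.4}
    - {"claw": 1,"dx": 0.65,"dy": -0.75,"dz": -0.3,"yaw": -0.4}
    - {"claw": 1,"dx": 0.7,"dy": -0.7,"dz": -0.3,"yaw": -0.4}
    - {"claw": 1,"dx": 0.75,"dy": -0.65,"dz": -0.3,"yaw": -0.4}
    - {"claw": 1,"dx": 0.8,"dy": -0.6,"dz": 0,"yaw": -0.4}

```text
time_s: 31.45
ee_pos: [436.0, -90.5, 148.2]
ee_rot: [177.4, -4.3, 29.4]
force: [0.2, 0.1, -2.0]
gripper_width: 58.0
```

>>> drive_tool:
  moves:
    - {"claw": 1,"dx": 0.85,"dy": -0.55,"dz": 0,"yaw": -0.4}
    - {"claw": 1,"dx": 0.85,"dy": -0.5,"dz": 0,"yaw": -0.4}
    - {"claw": 1,"dx": 0.9,"dy": -0.45,"dz": 0,"yaw": -0.4}
    - {"claw": 1,"dx": 0.9,"dy": -0.4,"dz": 0,"yaw": -0.4}
    - {"claw": 1,"dx": 0.9,"dy": -0.35,"dz": 0,"yaw": -0.4}

```text
time_s: 32.08
ee_pos: [479.5, 2.4, 150.8]
ee_rot: [176.4, -3.1, 47.3]
force: [0.4, 1.4, -0.5]
gripper_width: 58.0
```

>>> drive_tool:
  moves:
    - {"claw": 1,"dx": 0.95,"dy": -0.3,"dz": 0,"yaw": -0.4}
    - {"claw": 1,"dx": 0.95,"dy": -0.25,"dz": 0,"yaw": -0.4}
    - {"claw": 1,"dx": 0.95,"dy": -0.2,"dz": 0,"yaw": -0.4}
    - {"claw": 1,"dx": 0.95,"dy": -0.15,"dz": 0,"yaw": -0.4}
    - {"claw": 1,"dx": 0.95,"dy": -0.1,"dz": 0,"yaw": -0.4}

```text
time_s: 32.7
ee_pos: [518.2, 95.6, 152.6]
ee_rot: [175.8, -1.7, 65.3]
force: [0.4, 1.0, -0.9]
gripper_width: 58.0
```

```bash
python3 go.py 603 302 140 85.9
```

```text
t 32.7 pos [518.2  95.6 152.6] [175.8  -1.7  65.3] q6 35.0 w 58.0 F [ 0.4  1.  -0.9]
units: dx 11.15 dy -0.46 (now-axes) | at target yaw dx 10.60 dy 3.49 | dz 0.63 yaw -2.40
```

>>> drive_tool:
  moves:
    - {"claw": 1,"dx": 0.95,"dy": 0,"dz": 0,"yaw": -0.4}
    - {"claw": 1,"dx": 0.95,"dy": 0.05,"dz": 0,"yaw": -0.4}
    - {"claw": 1,"dx": 0.95,"dy": 0.1,"dz": 0,"yaw": -0.4}
    - {"claw": 1,"dx": 0.95,"dy": 0.15,"dz": 0,"yaw": -0.4}
    - {"claw": 1,"dx": 0.95,"dy": 0.25,"dz": 0,"yaw": -0.4}

```text
time_s: 33.33
ee_pos: [559.6, 189.5, 155.3]
ee_rot: [175.4, -0.3, 83.6]
force: [0.3, -1.1, -0.7]
gripper_width: 58.0
```

>>> drive_tool:
  moves:
    - {"claw": 1,"dx": 0.95,"dy": 0.25,"dz": 0,"yaw": -0.4}
    - {"claw": 1,"dx": 0.95,"dy": 0.3,"dz": 0,"yaw": 0}
    - {"claw": 1,"dx": 0.95,"dy": 0.3,"dz": 0,"yaw": 0}
    - {"claw": 1,"dx": 0.95,"dy": 0.3,"dz": 0.2,"yaw": 0}
    - {"claw": 1,"dx": 0.95,"dy": 0.2,"dz": 0.2,"yaw": 0}

```text
time_s: 33.95
ee_pos: [595.5, 289.5, 149.3]
ee_rot: [175.4, -0.0, 87.3]
force: [0.2, 0.6, -0.3]
gripper_width: 58.1
```

```bash
python3 go.py 603 302 13 85.9
```

```text
t 33.95 pos [595.5 289.5 149.3] [175.4  -0.   87.3] q6 30.0 w 58.1 F [ 0.2  0.6 -0.3]
units: dx 0.64 dy 0.35 (now-axes) | at target yaw dx 0.65 dy 0.33 | dz 6.81 yaw 0.17
```

>>> drive_tool:
  moves:
    - {"claw": 1,"dx": 0.2,"dy": -0.05,"dz": 0.6,"yaw": 0.1}
    - {"claw": 1,"dx": 0.2,"dy": -0.05,"dz": 0.6,"yaw": 0.05}
    - {"claw": 1,"dx": 0.2,"dy": -0.05,"dz": 0.6,"yaw": 0}
    - {"claw": 1,"dx": 0,"dy": -0.05,"dz": 0.6,"yaw": 0}
    - {"claw": 1,"dx": 0,"dy": 0,"dz": 0.6,"yaw": 0}

```text
time_s: 34.58
ee_pos: [596.2, 302.1, 84.0]
ee_rot: [175.5, -0.0, 86.0]
force: [0.1, -0.3, -0.2]
gripper_width: 58.3
```

>>> drive_tool:
  moves:
    - {"claw": 1,"dx": 0,"dy": 0,"dz": 0.6,"yaw": 0}
    - {"claw": 1,"dx": 0,"dy": 0,"dz": 0.6,"yaw": 0}

```text
time_s: 34.83
ee_pos: [598.2, 301.3, 58.4]
ee_rot: [175.5, 0.0, 85.9]
force: [-0.1, 1.0, -1.5]
gripper_width: 58.2
```

```bash
python3 go.py 603 302 13 85.9; python3 -c "
from h import *
f=grab_frame('scene');cv2.imwrite('pics/s10.png',cv2.resize(f['color'][230:390,290:490],None,fx=3.5,fy=3.5))"
```

```text
t 34.83 pos [598.2 301.3  58.4] [175.5   0.   85.9] q6 33.0 w 58.2 F [-0.1  1.  -1.5]
units: dx 0.05 dy 0.24 (now-axes) | at target yaw dx 0.05 dy 0.24 | dz 2.27 yaw 0.00
```

View pics/s10.png

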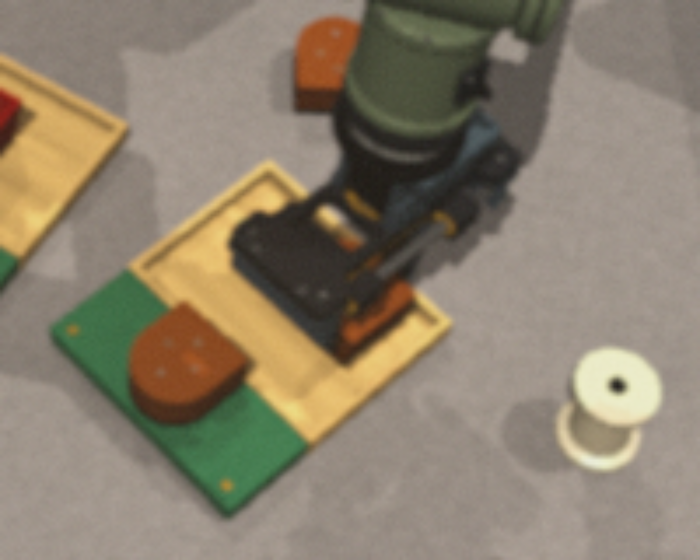

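>>> drive_tool:
  moves:
    - {"claw": 1,"dx": -0.1,"dy": 0.05,"dz": 0.6,"yaw": 0}
    - {"claw": 1,"dx": -0.05,"dy": 0.05,"dz": 0.6,"yaw": 0}
    - {"claw": 1,"dx": 0,"dy": 0,"dz": 0.5,"yaw": 0}
    - {"claw": 1,"dx": 0,"dy": 0,"dz": 0.3,"yaw": 0}

```text
time_s: 35.38
ee_pos: [603.2, 297.0, 14.9]
ee_rot: [175.6, 0.1, 85.9]
force: [-2.4, -2.3, 14.0]
gripper_width: 58.0
```

>>> drive_tool:
  moves:
    - {"claw": 1,"dx": 0,"dy": 0,"dz": 0.1,"yaw": 0}

```text
time_s: 35.5
ee_pos: [603.4, 296.9, 14.5]
ee_rot: [175.6, 0.1, 85.9]
force: [-4.7, -3.8, 17.6]
gripper_width: 58.1
```

>>> drive_tool:
  moves:
    - {"claw": -0.45,"dx": 0,"dy": 0,"dz": 0,"yaw": 0}
    - {"claw": -0.5,"dx": 0,"dy": 0,"dz": 0,"yaw": 0}
    - {"claw": -0.55,"dx": 0,"dy": 0,"dz": -0.4,"yaw": 0}
    - {"claw": -0.55,"dx": 0,"dy": -0.1,"dz": -0.8,"yaw": 0}
    - {"claw": -0.55,"dx": 0,"dy": 0,"dz": -1,"yaw": 0}

```text
time_s: 36.12
ee_pos: [597.6, 297.5, 59.8]
ee_rot: [175.6, 0.1, 85.9]
force: [1.0, 0.3, 0.4]
gripper_width: 70.3
```

>>> drive_tool:
  moves:
    - {"claw": -1,"dx": 0,"dy": 0,"dz": -1,"yaw": 0}
    - {"claw": -1,"dx": -0.3,"dy": -0.5,"dz": -1,"yaw": 0.2}

```text
time_s: 36.38
ee_pos: [584.7, 293.1, 102.6]
ee_rot: [175.5, -0.1, 84.2]
force: [-0.2, 0.2, -0.6]
gripper_width: 87.8
```

```bash
python3 go.py 425 153 110 41; python3 -c "
from h import *
f=grab_frame('side');cv2.imwrite('pics/s11.png',cv2.resize(f['color'][130:280,230:430],None,fx=3.5,fy=3.5))"
```

```text
t 36.38 pos [584.7 293.1 102.6] [ 1.755e+02 -1.000e-01  8.420e+01] q6 34.0 w 87.8 F [-0.2  0.2 -0.6]
units: dx -7.78 dy -7.23 (now-axes) | at target yaw dx -10.62 dy 0.05 | dz -0.37 yaw 5.03
```

View pics/s11.png

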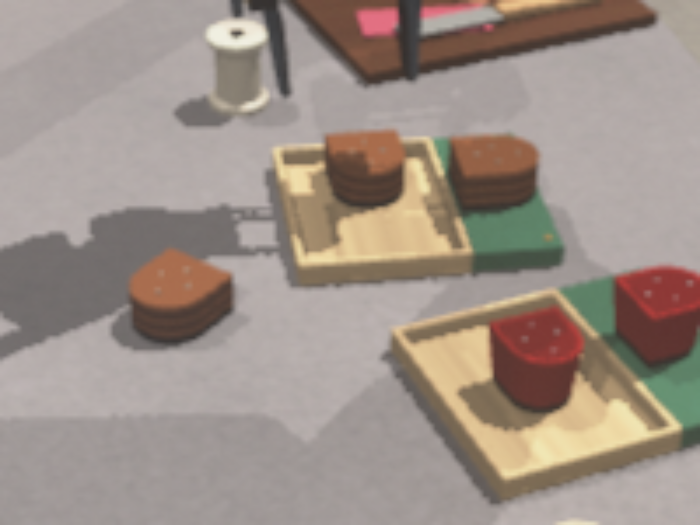

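>>> drive_tool:
  moves:
    - {"claw": -1,"dx": -0.65,"dy": -0.6,"dz": -0.2,"yaw": 0.4}
    - {"claw": -1,"dx": -0.65,"dy": -0.55,"dz": -0.2,"yaw": 0.4}
    - {"claw": -1,"dx": -0.7,"dy": -0.5,"dz": 0,"yaw": 0.4}
    - {"claw": -1,"dx": -0.75,"dy": -0.45,"dz": 0,"yaw": 0.4}
    - {"claw": -1,"dx": -0.8,"dy": -0.4,"dz": 0,"yaw": 0.4}

```text
time_s: 37.05
ee_pos: [518.7, 235.0, 113.0]
ee_rot: [175.3, -2.0, 66.7]
force: [0.1, -1.0, 0.8]
gripper_width: 90.9
```

>>> drive_tool:
  moves:
    - {"claw": -1,"dx": -0.8,"dy": -0.35,"dz": 0,"yaw": 0.45}
    - {"claw": -1,"dx": -0.85,"dy": -0.3,"dz": 0,"yaw": 0.45}
    - {"claw": -1,"dx": -0.85,"dy": -0.2,"dz": 0,"yaw": 0.45}
    - {"claw": -1,"dx": -0.85,"dy": -0.15,"dz": 0,"yaw": 0.45}
    - {"claw": -1,"dx": -0.85,"dy": -0.1,"dz": 0,"yaw": 0.45}

```text
time_s: 37.67
ee_pos: [455.0, 173.1, 110.1]
ee_rot: [176.1, -3.8, 46.9]
force: [0.3, -0.6, 0.0]
gripper_width: 91.0
```

```bash
python3 go.py 425 153 110 41;  python3 -c "
from h import *
f=grab_frame('wrist');cv2.imwrite('pics/w9.png',f['color'])"
```

```text
t 37.67 pos [455.  173.1 110.1] [176.1  -3.8  46.9] q6 66.0 w 91.0 F [ 0.3 -0.6  0. ]
units: dx -1.76 dy -0.41 (now-axes) | at target yaw dx -1.79 dy -0.22 | dz 0.00 yaw 0.68
```

View pics/w9.png

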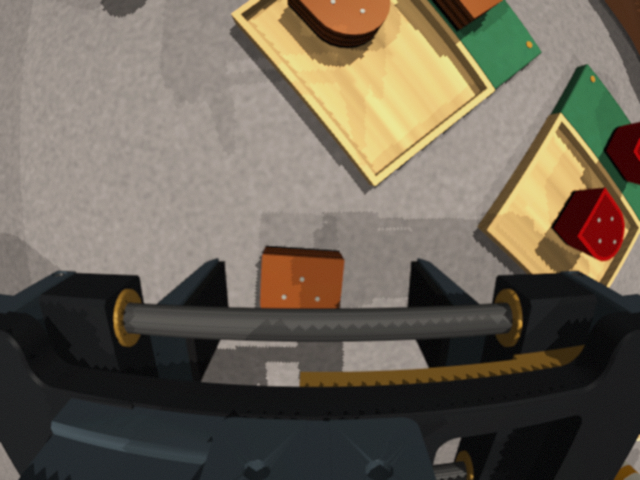

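```bash
cat > br.py <<'E'
from h import *
import sys
u=list(map(float,sys.argv[1:5]));L=float(sys.argv[5]);h=float(sys.argv[6])
f=grab_frame('wrist')
A=cast(f,u[0],u[1],h,True);B=cast(f,u[2],u[3],h,True);e=B-A
n=np.array([-e[1],e[0]])/np.hypot(*e);print('w',np.hypot(*e),'ctr',(A+B)/2-L/2*n,'yaw',np.degrees(np.arctan2(n[1],n[0])))
E
python3 br.py 262 249 343 255 64 32
```

```text
w 56.77443566666349 ctr [426.91644219 156.52405815] yaw 41.40466952888285
```

>>> drive_tool:
  moves:
    - {"claw": -1,"dx": -0.35,"dy": -0.1,"dz": 0.4,"yaw": 0.3}
    - {"claw": -1,"dx": -0.35,"dy": -0.1,"dz": 0.4,"yaw": 0.3}
    - {"claw": -1,"dx": -0.35,"dy": -0.1,"dz": 0.4,"yaw": 0.05}
    - {"claw": -1,"dx": -0.3,"dy": -0.1,"dz": 0.4,"yaw": 0}
    - {"claw": -1,"dx": -0.1,"dy": 0,"dz": 0.4,"yaw": 0}

```text
time_s: 38.4
ee_pos: [434.6, 160.5, 68.3]
ee_rot: [176.4, -4.5, 41.6]
force: [0.4, 0.1, -0.3]
gripper_width: 91.2
```

```bash
python3 go.py 430 159 8 41.4;  python3 -c "
from h import *
f=grab_frame('wrist');cv2.imwrite('pics/w10.png',f['color'])"
```

```text
t 38.4 pos [434.6 160.5  68.3] [176.4  -4.5  41.6] q6 71.0 w 91.2 F [ 0.4  0.1 -0.3]
units: dx -0.22 dy -0.10 (now-axes) | at target yaw dx -0.22 dy -0.10 | dz 3.02 yaw 0.02
```

View pics/w10.png

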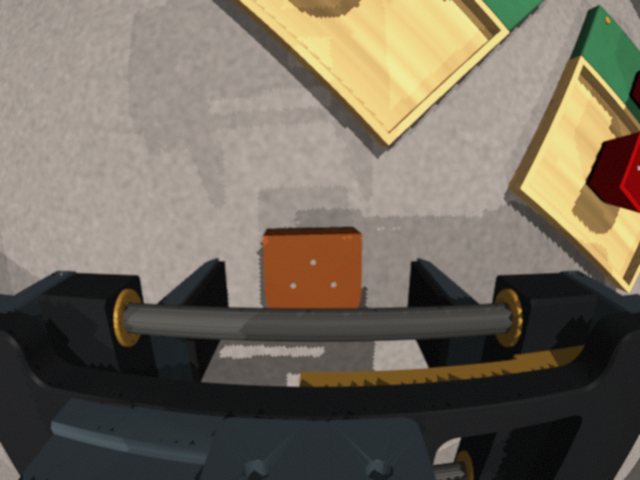

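>>> drive_tool:
  moves:
    - {"claw": -1,"dx": -0.1,"dy": -0.06,"dz": 0.5,"yaw": 0}
    - {"claw": -1,"dx": -0.1,"dy": -0.06,"dz": 0.5,"yaw": 0}
    - {"claw": -1,"dx": -0.08,"dy": -0.06,"dz": 0.5,"yaw": 0}
    - {"claw": -1,"dx": -0.08,"dy": -0.06,"dz": 0.5,"yaw": 0}
    - {"claw": -1,"dx": -0.08,"dy": -0.05,"dz": 0.5,"yaw": 0}

```text
time_s: 39.08
ee_pos: [429.1, 159.2, 13.4]
ee_rot: [176.4, -4.4, 41.6]
force: [0.6, 0.2, 0.5]
gripper_width: 91.4
```

```bash
python3 go.py 430 159 8 41.4
```

```text
t 39.08 pos [429.1 159.2  13.4] [176.4  -4.4  41.6] q6 72.0 w 91.4 F [0.6 0.2 0.5]
units: dx 0.03 dy 0.04 (now-axes) | at target yaw dx 0.03 dy 0.04 | dz 0.27 yaw 0.03
```

>>> drive_tool:
  moves:
    - {"claw": -1,"dx": 0,"dy": 0,"dz": 0.2,"yaw": 0}
    - {"claw": 1,"dx": 0,"dy": 0,"dz": 0,"yaw": 0}
    - {"claw": 1,"dx": 0,"dy": 0,"dz": 0,"yaw": 0}
    - {"claw": 1,"dx": 0,"dy": 0,"dz": 0,"yaw": 0}
    - {"claw": 1,"dx": 0,"dy": 0,"dz": 0,"yaw": 0}

```text
time_s: 39.7
ee_pos: [429.8, 159.2, 8.9]
ee_rot: [176.4, -4.4, 41.6]
force: [0.7, 0.5, -1.1]
gripper_width: 58.3
```

>>> drive_tool:
  moves:
    - {"claw": 1,"dx": 0,"dy": 0,"dz": 0,"yaw": 0}
    - {"claw": 1,"dx": 0,"dy": 0,"dz": 0,"yaw": 0}

```text
time_s: 39.95
ee_pos: [429.6, 159.2, 9.0]
ee_rot: [176.4, -4.4, 41.6]
force: [0.3, 0.4, -1.6]
gripper_width: 58.9
```

```bash
python3 go.py 597 221 14 85.9
```

```text
t 39.95 pos [429.6 159.2   9. ] [176.4  -4.4  41.6] q6 72.0 w 58.9 F [ 0.3  0.4 -1.6]
units: dx 8.31 dy 3.25 (now-axes) | at target yaw dx 3.68 dy 8.13 | dz -0.25 yaw -5.15
```

>>> drive_tool:
  moves:
    - {"claw": 1,"dx": 0,"dy": 0,"dz": -0.3,"yaw": 0}
    - {"claw": 1,"dx": 0,"dy": 0,"dz": -0.8,"yaw": 0}
    - {"claw": 1,"dx": 0,"dy": 0,"dz": -1,"yaw": -0.3}
    - {"claw": 1,"dx": 0.2,"dy": 0.1,"dz": -0.9,"yaw": -0.4}
    - {"claw": 1,"dx": 0.6,"dy": 0.3,"dz": -0.8,"yaw": -0.4}

```text
time_s: 40.58
ee_pos: [436.4, 164.3, 88.3]
ee_rot: [175.8, -3.5, 51.4]
force: [0.7, 0.9, -1.2]
gripper_width: 58.8
```

>>> drive_tool:
  moves:
    - {"claw": 1,"dx": 0.7,"dy": 0.5,"dz": -0.3,"yaw": -0.4}
    - {"claw": 1,"dx": 0.7,"dy": 0.55,"dz": -0.2,"yaw": -0.4}
    - {"claw": 1,"dx": 0.65,"dy": 0.6,"dz": 0,"yaw": -0.4}
    - {"claw": 1,"dx": 0.65,"dy": 0.65,"dz": 0,"yaw": -0.4}
    - {"claw": 1,"dx": 0.6,"dy": 0.7,"dz": 0,"yaw": -0.4}

```text
time_s: 41.2
ee_pos: [523.0, 190.2, 110.8]
ee_rot: [174.8, -2.2, 69.1]
force: [0.5, 0.3, -1.3]
gripper_width: 58.2
```

```bash
python3 go.py 597 222 14 85.9
```

```text
t 41.2 pos [523.  190.2 110.8] [174.8  -2.2  69.1] q6 42.0 w 58.2 F [ 0.5  0.3 -1.3]
units: dx 2.80 dy 2.89 (now-axes) | at target yaw dx 1.85 dy 3.58 | dz 4.84 yaw -1.95
```

>>> drive_tool:
  moves:
    - {"claw": 1,"dx": 0.5,"dy": 0.5,"dz": 0,"yaw": -0.4}
    - {"claw": 1,"dx": 0.45,"dy": 0.55,"dz": 0,"yaw": -0.4}
    - {"claw": 1,"dx": 0.45,"dy": 0.6,"dz": 0,"yaw": -0.4}
    - {"claw": 1,"dx": 0.4,"dy": 0.6,"dz": 0,"yaw": -0.4}
    - {"claw": 1,"dx": 0.4,"dy": 0.5,"dz": 0,"yaw": -0.35}

```text
time_s: 41.82
ee_pos: [588.0, 220.1, 118.4]
ee_rot: [174.4, -0.6, 86.4]
force: [-0.0, -0.5, -1.5]
gripper_width: 58.4
```

```bash
python3 go.py 597 222 14 85.9
```

```text
t 41.83 pos [588.  220.1 118.4] [174.4  -0.6  86.4] q6 25.0 w 58.4 F [-0.  -0.5 -1.5]
units: dx 0.12 dy 0.44 (now-axes) | at target yaw dx 0.12 dy 0.44 | dz 5.22 yaw 0.06
```

>>> drive_tool:
  moves:
    - {"claw": 1,"dx": 0.1,"dy": 0,"dz": 0.6,"yaw": 0}
    - {"claw": 1,"dx": 0,"dy": 0,"dz": 0.6,"yaw": 0}
    - {"claw": 1,"dx": 0,"dy": 0,"dz": 0.6,"yaw": 0}
    - {"claw": 1,"dx": 0,"dy": 0,"dz": 0.6,"yaw": 0}
    - {"claw": 1,"dx": 0,"dy": 0,"dz": 0.5,"yaw": 0}

```text
time_s: 42.45
ee_pos: [592.3, 221.7, 56.3]
ee_rot: [174.6, -0.5, 86.3]
force: [0.1, 0.2, -0.6]
gripper_width: 58.4
```

```bash
python3 go.py 597 222 14 85.9; python3 -c "
from h import *
f=grab_frame('side');cv2.imwrite('pics/s12.png',cv2.resize(f['color'][130:280,230:430],None,fx=3.5,fy=3.5))
f=grab_frame('wrist');cv2.imwrite('pics/w12.png',f['color'])"
```

```text
t 42.45 pos [592.3 221.7  56.3] [174.6  -0.5  86.3] q6 26.0 w 58.4 F [ 0.1  0.2 -0.6]
units: dx 0.03 dy 0.24 (now-axes) | at target yaw dx 0.03 dy 0.24 | dz 2.11 yaw 0.04
```

View pics/s12.png

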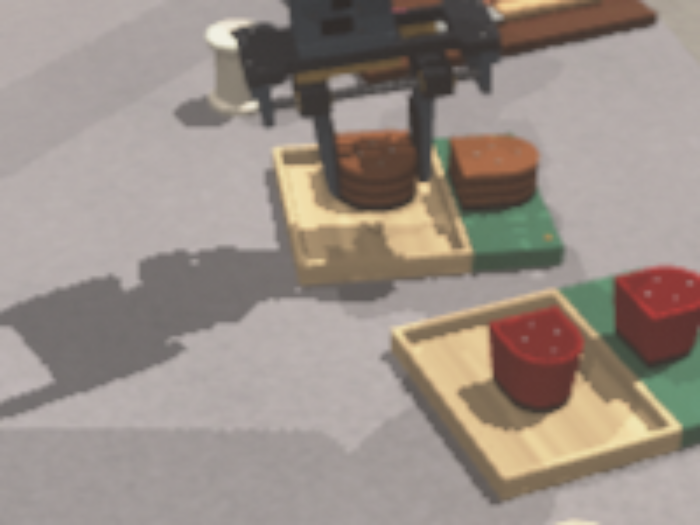

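View pics/w12.png

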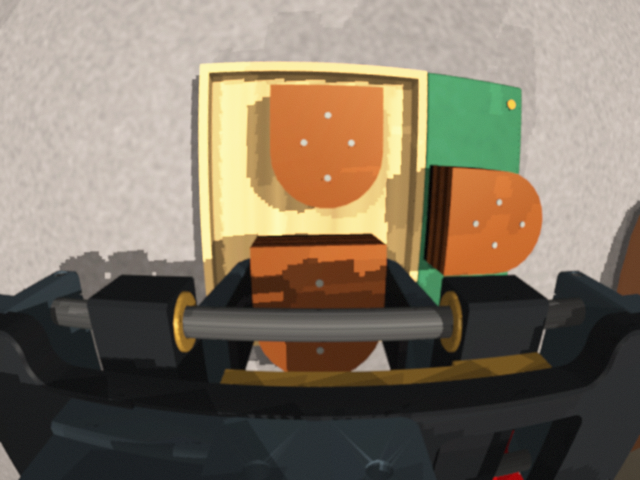

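```bash
python3 -c "
from h import *
f=grab_frame('wrist')
print(cast(f,328,208,37,True),cast(f,270,86,37,True),cast(f,383,86,37,True),'held',cast(f,252,247,79,True),cast(f,386,247,79,True))"
```

```text
[601.3885746  260.10890062] [576.20581955 325.05677786] [634.18300864 322.57459712] held [564.6084372  253.58017124] [620.55834344 248.52114036]
```

>>> drive_tool:
  moves:
    - {"claw": 1,"dx": -0.05,"dy": 0,"dz": 0.6,"yaw": 0}
    - {"claw": 1,"dx": -0.05,"dy": 0,"dz": 0.6,"yaw": 0}
    - {"claw": 1,"dx": 0,"dy": 0,"dz": 0.4,"yaw": 0}
    - {"claw": 1,"dx": 0,"dy": 0,"dz": 0.2,"yaw": 0}

```text
time_s: 43.1
ee_pos: [596.5, 220.0, 19.4]
ee_rot: [174.5, -0.6, 86.3]
force: [-0.3, 0.4, -1.2]
gripper_width: 58.5
```

>>> drive_tool:
  moves:
    - {"claw": 1,"dx": 0,"dy": 0,"dz": 0.1,"yaw": 0}

```text
time_s: 43.22
ee_pos: [596.7, 220.0, 17.0]
ee_rot: [174.5, -0.6, 86.3]
force: [0.1, -0.1, -0.5]
gripper_width: 58.6
```

>>> drive_tool:
  moves:
    - {"claw": 1,"dx": 0,"dy": 0,"dz": 0.1,"yaw": 0}
    - {"claw": 1,"dx": 0,"dy": 0,"dz": 0.05,"yaw": 0}

```text
time_s: 43.48
ee_pos: [597.0, 219.8, 15.6]
ee_rot: [174.5, -0.5, 86.3]
force: [-3.0, -1.9, 5.7]
gripper_width: 59.0
```

>>> drive_tool:
  moves:
    - {"claw": 1,"dx": 0,"dy": 0,"dz": 0.08,"yaw": 0}
    - {"claw": -0.4,"dx": 0,"dy": 0,"dz": 0,"yaw": 0}
    - {"claw": -0.5,"dx": 0,"dy": 0,"dz": 0,"yaw": 0}
    - {"claw": -0.55,"dx": 0,"dy": 0,"dz": -0.3,"yaw": 0}
    - {"claw": -0.55,"dx": 0,"dy": -0.05,"dz": -0.6,"yaw": 0}

```text
time_s: 44.1
ee_pos: [594.8, 220.1, 34.5]
ee_rot: [174.4, -0.6, 86.3]
force: [0.1, -0.0, 0.8]
gripper_width: 71.0
```

>>> drive_tool:
  moves:
    - {"claw": -0.55,"dx": 0,"dy": 0,"dz": -1,"yaw": 0}
    - {"claw": -0.55,"dx": 0,"dy": 0,"dz": -1,"yaw": 0}
    - {"claw": -1,"dx": 0,"dy": 0,"dz": -1,"yaw": 0}
    - {"claw": -1,"dx": 0,"dy": 0,"dz": -1,"yaw": 0}
    - {"claw": -1,"dx": -0.5,"dy": -0.8,"dz": -1,"yaw": 0}

```text
time_s: 44.72
ee_pos: [568.6, 211.3, 138.9]
ee_rot: [174.2, -0.7, 86.3]
force: [-0.6, 0.5, 0.3]
gripper_width: 91.2
```

>>> drive_tool:
  moves:
    - {"claw": -1,"dx": 0,"dy": -1,"dz": -0.5,"yaw": 0}
    - {"claw": -1,"dx": 0,"dy": -1,"dz": -0.5,"yaw": 0}
    - {"claw": -1,"dx": 0,"dy": -1,"dz": -0.5,"yaw": 0}
    - {"claw": -1,"dx": 0,"dy": -1,"dz": -0.5,"yaw": 0}
    - {"claw": -1,"dx": 0,"dy": -1,"dz": -0.5,"yaw": 0}

```text
time_s: 45.35
ee_pos: [457.8, 218.2, 181.9]
ee_rot: [174.1, -0.8, 86.3]
force: [0.6, -0.1, 0.7]
gripper_width: 91.5
```

```bash
python3 -c "
from h import *
f=grab_frame('side');cv2.imwrite('pics/s13.png',cv2.resize(f['color'][140:400,220:500],None,fx=2.3,fy=2.3))
f=grab_frame('scene');cv2.imwrite('pics/s14.png',cv2.resize(f['color'][100:390,130:500],None,fx=2,fy=2))"
```

```text
(no output)
```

View pics/s13.png

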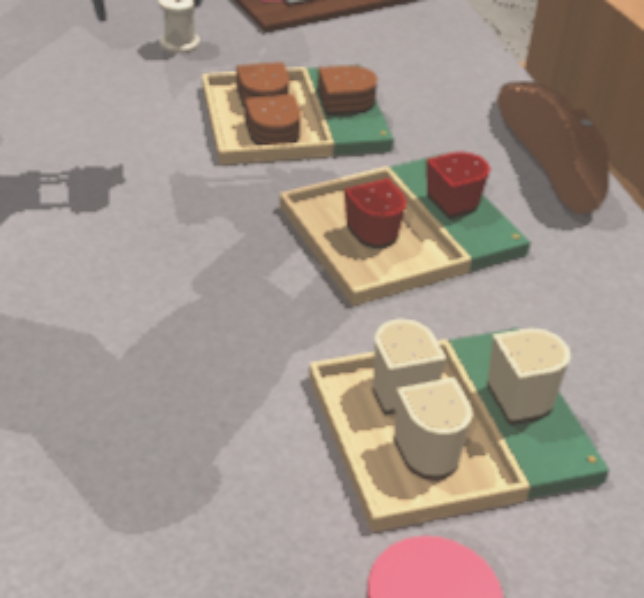

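View pics/s14.png

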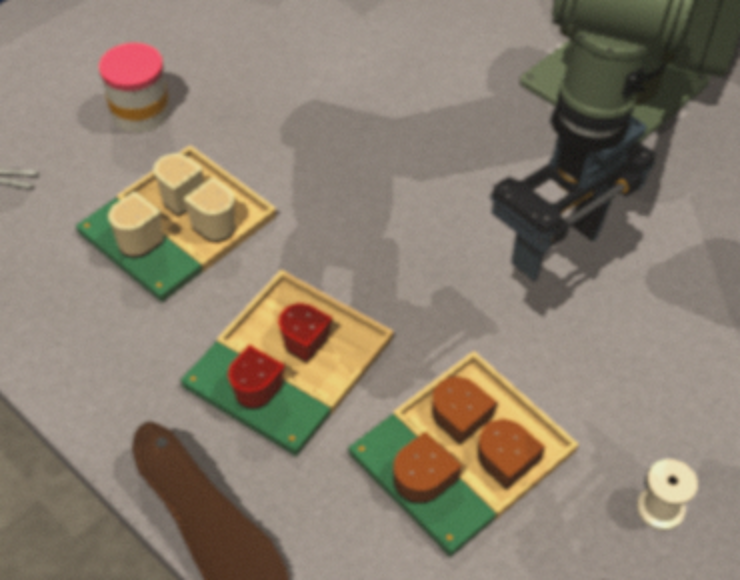

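```bash
python3 ov.py '{"leA":[603,292,86],"leB":[597,216,86],"iv1":[603,-199,-88],"iv2":[607,-276,92.5],"red":[653,15,100]}' pics/o3.png
```

```text
(no output)
```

View pics/o3.png

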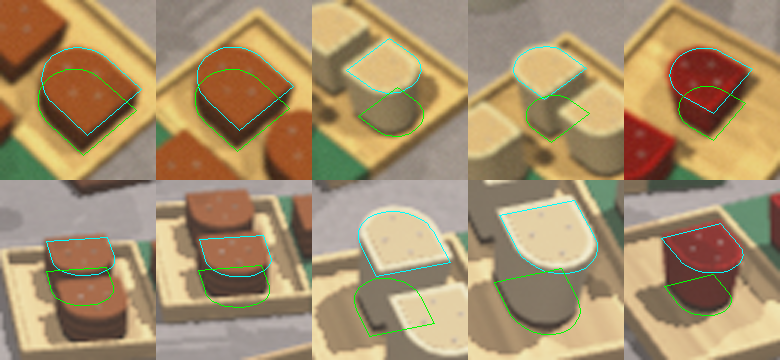

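```bash
python3 -c "
from workcell import job
print(job.job_done())"
```

```text
the job is handed in; nothing more can be done
None
```

All five heels are in the bays with their matching samples: two leather, two ivory and the red one. I handed the job in at about 45.5 s of the 115 s allowed, and no verdict was reported.

**Last checks:** The final side and scene pictures show every heel upright and released on its tray floor. The positions I worked out are within about 45 mm of the bay's middle along its length and within about 10 mm across, inside the limits. Predicted outlines drawn on both views agreed to a few millimetres. The tin and spool look unmoved; I judged that by eye in the pictures and did not measure it. The gripper was well clear at hand-in.

**What went wrong or disagreed:**
- **Tool tilt:** the tool drifted to about 6° off vertical during the job, and the interface has no move to correct it. I used slower descents and turns and adjusted for it.
- **First ivory grasp:** the closing fingers had drifted and pushed the heel about 12 mm, so I reopened and gripped it again.
- **Position estimates:** the first positions from the fixed cameras were up to about 8 mm off from the wrist camera. I used the wrist readings.
- **Setting down the first leather heel:** the force reading reached about 18 N, the highest I saw. The later pictures show it seated properly.

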